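# Charge a ball mill and lock its bayonet lid

### The arm

A 6-joint arm with a two-finger parallel gripper is mounted at the origin on a cart in front of the work surface, level with it; the furniture and walls round the work are solid. World frame = base frame: x ahead of the robot, y to its left, z up, the work surface at z = 0. Lengths are in m, angles in degrees, forces in N, time in s.
With the tool pointing down it reaches from about 0.35 to 0.775 m from the base axis. Payload 5.5 kg.
Tool frame: the origin (TCP) lies at the very end of the fingers, on their centre line; the grasp point (between the pads) lies 19 mm behind it; z points along the fingers, y is the direction in which the jaws open and shut (so a half turn about z gives the same grasp; the last joint's range is limited). The gripper opens to 85 mm and grips with 20 to 120 N. Pads are 22 mm wide; open, the fingers measure 114 mm over their backs; the gripper's body (76 mm by 85 mm) begins 54 mm behind the grasp point. The pads swing forward as they close: fully open they stand 13 mm farther back than shut.
Start: joints at [58.407, 17.945, 2.641, 74.691, 0, 82.002], TCP at [0.23, 0.527, 0.231] pointing down, gripper open.
Joint ranges: [-158.12, 158.12], [-49.38, 96.58], [-58.88, 72.47], [-126.05, 133.96], [-84.25, 85.87], [-180, 180]. Speed limits (degrees/s): [147.25, 147.25, 180, 180, 180, 180].

### API

Orientations are given as a 3x3 rotation matrix whose columns are the frame's x, y, z axes.
In Python, from rig import arm gives the robot as it stands.
- The arm moves only by the tool step_arm, never from a script. Its argument "moves" is a list of rows, each an object with "travel": the shift along the tool's x, y, z in mm, a list of three; "turn": the turn, a rotation vector about the tool's x, y, z in degrees, a list of three; "hand": the closure, from 0 (fully open) to 1 (shut). In form: [{"travel": [x, y, z], "turn": [wx, wy, wz], "hand": hand}, ...]. A call has exactly 10 rows; each row is the pose to reach, as a shift and turn from the pose commanded when the call began, along the tool's axes at that moment; what a row does not reach only later rows make up. A row lasts 1/10 s, in which the tool goes at most 50 mm and 8.59 degrees, less where a joint would pass 70% of its speed; a pose out of reach is approached as far as the arm can. A call with a gripper value outside its range is refused whole. The fingers move at their own pace and stop on an object; "force" is the grip in N (left out, the last holds). Time passes only in rows, so rows that repeat a pose let the fingers close, or fill a call up. It gives the time, the measured TCP pose, the force and the opening at its end, in the units of the state.
- arm.get_obs(): the state, without advancing time (a new reading comes with each control period).
- arm.read_camera(name): name is "scene" or "top" or "wrist"; returns a dict with "img" (480x640x3 uint8, blue, green, red), "camera_matrix" (3x3 intrinsics, pixels), "camera_from_world" (4x4, takes a point from world to camera coordinates); the wrist camera has in their place "tool_from_camera" (4x4, takes a point from camera to tool coordinates, whose origin is the TCP and whose axes are the flange's). Camera axes: x right, y up, looking along -z (the intrinsics and any distortion apply to the point x, -y, -z); pixel columns grow to the right and rows downward; lengths in m; the calibration is good to about 2 mm. A picture is of the moment at which its call begins: read the wrist's pose just before it. There is no depth.
- arm.sign_off(): hands the job in, once; it reports no verdict.
The state is a dict: "time": time; "joints": joint angles; "joint_vel": joint speeds; "tau": joint torques, N m; "position": TCP position; "tcp_rot": TCP orientation; "wrist_force": force on the tool from outside, world axes, zero at the start; "moment": the same for the moment, N m; "grip_width": finger opening in m.
Only numpy, scipy, OpenCV 4.12 (cv2) and the standard library are available. Lean on these libraries where they do the work, as an engineer would, in place of code of your own. Each camera call takes 0.05 s, during which the arm holds its last target.

### The job

Get the ball mill ready to run: tip all five grinding balls from the steel pan into its open bowl and put the empty pan back down level on the bench, then fit the small lid: lugs into the slots of the collar, push it down against the sprung seal, turn it clockwise (seen from above) the quarter turn to the end of its track, and let it rise into the lock. Leave the wide lid and the other things on the bench where they are.

Things in the scene. Friction and masses are not known exactly. Their poses are not given: they have to be found in the camera images.
- mill_mouth (a point): On the axis of the fixed mill's mouth, 130 mm over its foot; z up, x to the mill's back (control panel faces -x). White round housing 140 mm across, 70 high; panel reaches 79 mm from the axis; open steel bowl 80 mm inside, floor 52 mm below this point. Steel collar 116 mm across, outer rim 4 mm above this point, clear opening 82 mm, narrowed to 62 mm by a white sprung ring 15 mm below this point
- entry_slot (a point): Middle of one of two entry slots in the collar, level with mill_mouth, 45.5 mm from it at +78 degrees (anticlockwise from above) from the mill's x; the other is opposite. Slots 20 mm wide, open to 50 mm from the axis. A lug goes down to a ledge 18 mm below this point, then turns clockwise under a flange (underside 8 mm below this point: 3 mm free play over a lug on the ledge); a stop blocks the other way
- lock_recess (a point): Recess at the end of the track (another opposite), on the mill's +x, 45.5 mm from the axis: the flange's underside is 3 mm higher here, and the spring lifts a lug into it if the lid has turned 72 to 84 degrees from the slot (best 78; at 84 it meets the end stop). Locked, the lid's bar lies along the mill's x, in line with two black marks on the rim. Axes as mill_mouth
- seal (a joint): Sprung white sealing ring in the mouth, metres pressed down, 0 free, 0.0110 with the lid right down, 0.005 with it locked; 1.3 N per mm, so about 6.5 N locked and 14 N right down. It meets the lid's underside when the lid's centre is 8 mm above mill_mouth
- lid_center (a point): Centre (23 mm over the underside) of the small loose aluminium lid, right way up, 160 g. Round plug 78 mm across, foot tapered to 74, 20 mm high; two lugs at its +x and -x, 14 mm wide, reaching 47 mm from the axis, 8 to 15 mm over the underside. z up; half a turn makes no difference. Height over mill_mouth: +7 mm laid in the slots, -3 mm pressed right down, at most 0 under the flange, +3 mm locked
- lid_bar (a point): Grip point on the small lid's black bar, 40 mm over the underside on the lid's axis. The bar runs along the lid's x, in line with the lugs, 60 mm long, 14 mm thick (y), from 20 mm (the lid's top face) to 46 mm over the underside: pinch it across y from above
- pan_center (a point): Middle of the loose steel pouring pan (130 g), 15 mm over its underside, half-way along its whole length of 170 mm. x to the spout, z up. The tray reaches from x = -5 to +85 mm, 84 mm wide, narrowing from x = 40 to the open spout; walls 30 mm high (26 at the spout), 2.5 mm thick. The floor slopes 6 degrees down to the back, where the balls lie
- pan_handle (a point): Grip point on the pan's grey handle, x = -32 mm from the pan's middle, 26 mm over its underside, axes as the pan. The handle runs along x from -85 to -5 mm, 14 mm wide (y), 12 mm high: pinch it across y from above
- pan_spout (a point): Middle of the open spout's lip, on the floor at the front end of the pan: x = +85 mm, 12.5 mm over the underside; 59 mm clear between the walls, which go 12.5 mm below and 13.5 mm above it. Axes as the pan. The balls begin to roll out with the nose about 20 degrees down; 45 empties it
- ball_0_center (a point): Centre of grinding ball 1 of 5: white ceramic, 18 mm diameter, 12 g, lying in the pan
- ball_1_center (a point): Centre of grinding ball 2 of 5: white ceramic, 18 mm diameter, 12 g, lying in the pan
- ball_2_center (a point): Centre of grinding ball 3 of 5: white ceramic, 18 mm diameter, 12 g, lying in the pan
- ball_3_center (a point): Centre of grinding ball 4 of 5: white ceramic, 18 mm diameter, 12 g, lying in the pan
- ball_4_center (a point): Centre of grinding ball 5 of 5: white ceramic, 18 mm diameter, 12 g, lying in the pan
- wide_lid_center (a point): Centre, 23 mm up, of a second, wider lid of the same pattern (plug 102 mm across, 118 mm over the lugs, bar 78 mm): it belongs to another bowl; leave it
- photometer_front (a point): Middle of the front face of the big white photometer (fixed) behind the mill, 100 mm over the bench; the face runs 480 mm along the world y, 160 mm high, and its raised sample lid, 170 mm further back, reaches 390 mm up; keep the arm, pan and lid clear of it
- petri_dish: empty glass petri dish, 60 mm across, 12 mm high; origin under its centre; leave it
- timer: white bench timer, 52 x 66 x 24 mm; origin under its centre; leave it
- beaker: small glass beaker with a spout, 56 mm across, 68 mm high; origin under its centre; leave it
- amber_bottle: amber dropper bottle with a black cap, 52 mm across, 132 mm high; origin under its centre; leave it

How it is judged:
By the outcome, as a careful person would: the job done as asked, in the order asked, and still so for the second after the job is handed in, with the robot touching nothing.
It also fails if it takes over 72 s, if anything falls off the work surface, if the arm or the gripper's body presses on something with over 40 N, if the wrist force passes 120 N, or if a joint passes its speed limit or range.

## Working session

There is one attempt and no reset: what is moved stays moved. The work goes in short steps, Python scripts to look and compute and a tool call to move; the robot and the scene stay as the last step left them, time stands still between calls to the robot, and variables do not carry over. Pictures are saved under pics/ and viewed, and the job is handed in when it is done.

Besides the shell and the picture viewer there is one more tool, called after ">>>" in YAML: its name, and indented under it one key for each argument. step_arm: Moves the arm, as the interface text tells. Its arguments: {"type":"object","properties":{"moves":{"type":"array","items":{"type":"object","properties":{"travel":{"type":"array","items":{"type":"number"}},"turn":{"type":"array","items":{"type":"number"}},"hand":{"type":"number"}}}},"force":{"type":"number"}},"required":["moves"]}

```bash
ls; mkdir -p pics; python3 - <<'E'
from rig import arm
import cv2,numpy as np
np.set_printoptions(precision=4,suppress=True)
for n in ["scene","top","wrist"]:
    r=arm.read_camera(n); cv2.imwrite(f"pics/{n}0.png",r["img"])
    for k in r:
        if k!="img": print(n,k,r[k])
print(arm.get_obs())
E
```

```text
pics
scene camera_matrix [[617.0418   0.     310.3332]
 [  0.     617.0418 236.379 ]
 [  0.       0.       1.    ]]
scene camera_from_world [[ 0.8578 -0.5138 -0.0122 -0.3915]
 [ 0.308   0.495   0.8125 -0.351 ]
 [-0.4114 -0.7007  0.5829 -0.8713]
 [ 0.      0.      0.      1.    ]]
top camera_matrix [[513.8976   0.     327.9304]
 [  0.     513.8976 233.435 ]
 [  0.       0.       1.    ]]
top camera_from_world [[-0.0159 -0.9998 -0.0073  0.2182]
 [ 0.994  -0.0166  0.1082 -0.5802]
 [-0.1083 -0.0055  0.9941 -1.0527]
 [ 0.      0.      0.      1.    ]]
wrist camera_matrix [[353.98     0.     322.6212]
 [  0.     353.98   238.4317]
 [  0.       0.       1.    ]]
wrist tool_from_camera [[ 0.0009  0.9505  0.3109  0.0816]
 [ 1.     -0.001   0.      0.0003]
 [ 0.0003  0.3109 -0.9505 -0.1422]
 [ 0.      0.      0.      1.    ]]
{'time': 0.15, 'joints': array([58.4066, 17.9811,  2.5916, 74.6905, -0.0012, 82.002 ]), 'joint_vel': array([-0.0195, -0.0771,  0.2549, -0.0459,  0.0129, -0.021 ]), 'tau': array([  0.0016, -48.1066,  29.8816,   0.0139,  -0.0002,   0.    ]), 'position': array([0.23  , 0.5266, 0.2306]), 'tcp_rot': array([[-0.9164,  0.4003, -0.0007],
       [ 0.4003,  0.9164, -0.0012],
       [ 0.0002, -0.0014, -1.    ]]), 'wrist_force': array([-1.2277,  0.3171,  0.4301]), 'moment': array([ 0.0264, -0.019 , -0.0017]), 'grip_width': 0.0857989005850795}
```

View pics/scene0.png

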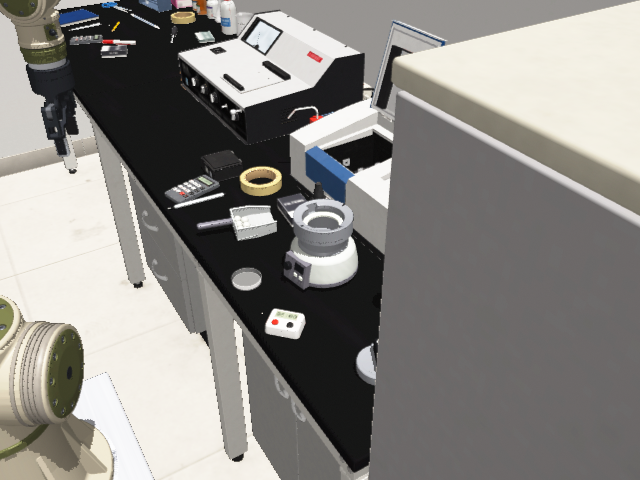

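View pics/top0.png

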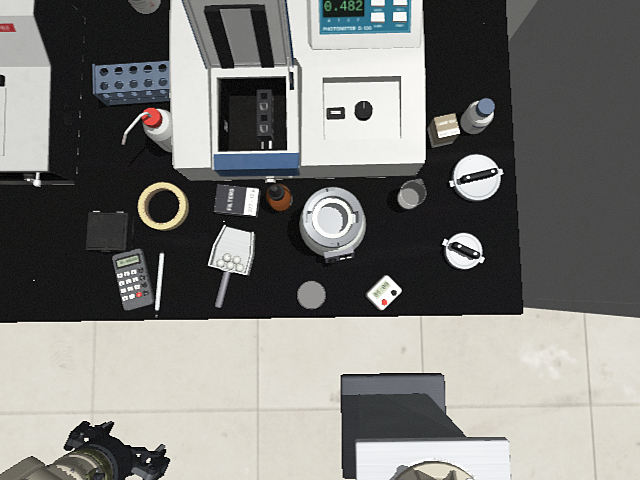

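View pics/wrist0.png

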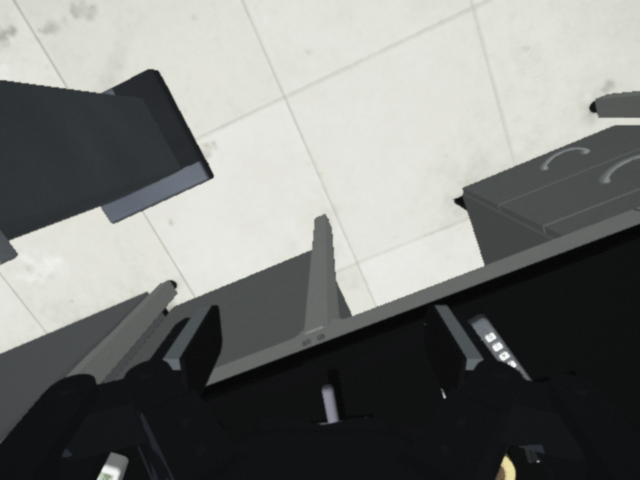

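```bash
cat > h.py <<'E'
from rig import arm
import cv2,numpy as np
np.set_printoptions(precision=4,suppress=True)
def cam(n,cw=None):
    o=arm.get_obs(); r=arm.read_camera(n); K=r["camera_matrix"]
    if n=="wrist":
        T=np.eye(4);T[:3,:3]=o["tcp_rot"];T[:3,3]=o["position"]; W=T@r["tool_from_camera"]
    else: W=np.linalg.inv(r["camera_from_world"])
    return r["img"],K,W
def plane(K,W,uv,z):
    uv=np.atleast_2d(np.asarray(uv,float)); d=np.c_[(uv[:,0]-K[0,2])/K[0,0],-(uv[:,1]-K[1,2])/K[1,1],-np.ones(len(uv))]@W[:3,:3].T
    o=W[:3,3]; t=(z-o[2])/d[:,2]; return o+d*t[:,None]
def proj(K,W,p):
    p=np.atleast_2d(p); c=(p-W[:3,3])@W[:3,:3]; return np.c_[K[0,2]+K[0,0]*c[:,0]/-c[:,2],K[1,2]-K[1,1]*c[:,1]/-c[:,2]]
def crop(img,x0,y0,x1,y1,s,f): cv2.imwrite("pics/"+f,cv2.resize(img[y0:y1,x0:x1],None,fx=s,fy=s,interpolation=cv2.INTER_CUBIC))
E
python3 - <<'E'
import cv2;from h import crop
im=cv2.imread("pics/top0.png")
crop(im,190,170,380,315,4,"t1.png")
crop(im,380,140,520,280,4,"t2.png")
E
```

```text
(no output)
```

View pics/t1.png

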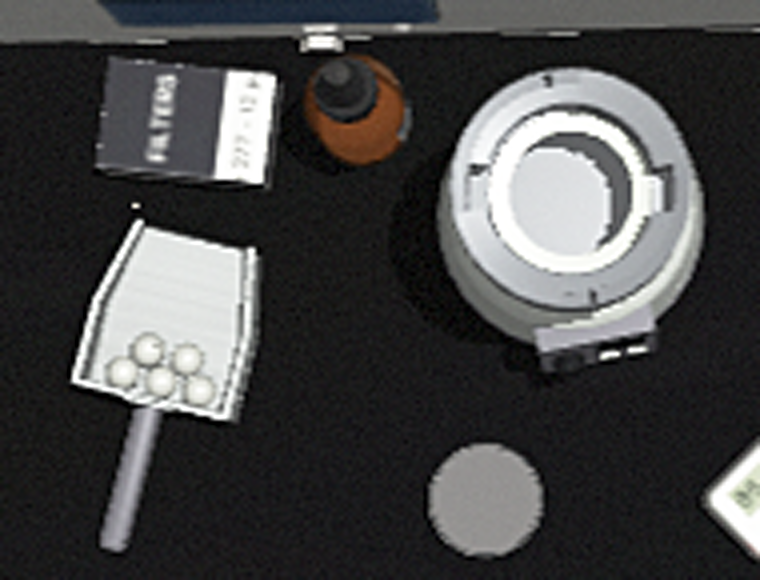

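View pics/t2.png

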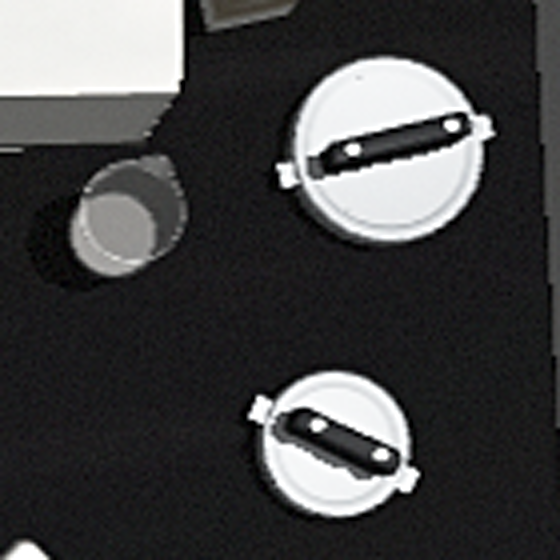

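```bash
python3 - <<'E'
from h import *
im,K,W=cam("top")
P=lambda x,y,z:plane(K,W,[190+x/4-.375,170+y/4-.375],z)[0]
a=P(548,80,.134);b=P(592,297,.134);c=(a+b)/2;d=a-b
print("mill",a,b,c,np.linalg.norm(d),np.degrees(np.arctan2(d[1],d[0])))
s1=P(470,172,.13);s2=P(668,188,.13);print("slots",s1,s2,(s1+s2)/2,np.degrees(np.arctan2(*(s1-s2)[1::-1])))
# lid
Q=lambda x,y,z:plane(K,W,[380+x/4-.375,140+y/4-.375],z)[0]
l1=Q(261,409,.0115);l2=Q(406,479,.0115);print("lid lugs",l1,l2,(l1+l2)/2,np.linalg.norm(l1-l2),np.degrees(np.arctan2(*(l1-l2)[1::-1])))
print("lid top c",Q(337,443,.02)); k1=Q(318,427,.046);k2=Q(382,455,.046);print("bolts",k1,k2,(k1+k2)/2,np.degrees(np.arctan2(*(k1-k2)[1::-1])))
# pan handle z top .032
h1=P(150,405,.032);h2=P(114,548,.032);print("handle",h1,h2,np.linalg.norm(h1-h2),np.degrees(np.arctan2(*(h1-h2)[1::-1])))
for n,p in dict(spL=(140,224),spR=(252,250)).items(): print(n,P(*p,.026))
for n,p in dict(bL=(76,380),bR=(232,418)).items(): print(n,P(*p,.03))
print("bottle",P(345,85,.132),P(362,125,.03),"photom",P(300,45,0.02),"petri",P(487,500,.006),"timer",plane(K,W,[384,293],.024))
print("lid wide",Q(390,148,.02),"beaker",Q(115,230,0))
print("campos",W[:3,3])
E
```

```text
mill [0.6576 0.2093 0.134 ] [0.5522 0.19   0.134 ] [0.6049 0.1996 0.134 ] 0.1071865389685847 10.395655747039026
slots [0.614  0.2476 0.13  ] [0.6046 0.1524 0.13  ] [0.6093 0.2    0.13  ] 84.3627557780404
lid lugs [ 0.5635 -0.0417  0.0115] [ 0.5247 -0.1174  0.0115] [ 0.5441 -0.0795  0.0115] 0.08510743439133135 62.88868637673795
lid top c [ 0.544  -0.0793  0.02  ]
bolts [ 0.5506 -0.0631  0.046 ] [ 0.5355 -0.0956  0.046 ] [ 0.5431 -0.0793  0.046 ] 65.06717051616302
handle [0.5082 0.4214 0.032 ] [0.4342 0.4398 0.032 ] 0.07626851370543292 -13.938323442488292
spL [0.6047 0.4285 0.026 ]
spR [0.5898 0.3688 0.026 ]
bL [0.522  0.4609 0.03  ]
bR [0.5008 0.3787 0.03  ]
bottle [0.6573 0.3075 0.132 ] [0.6554 0.3095 0.03  ] photom [0.7015 0.3438 0.02  ] petri [0.4557 0.2463 0.006 ] timer [[0.4568 0.0931 0.024 ]]
lid wide [ 0.7028 -0.1149  0.02  ] beaker [0.6642 0.0316 0.    ]
campos [0.4661 0.2027 1.1108]
```

```bash
cat >> h.py <<'E'
from scipy.spatial.transform import Rotation as Ro
def down(xa):  # tool down with tool x at world angle xa deg
    a=np.radians(xa); x=np.array([np.cos(a),np.sin(a),0]); z=np.array([0,0,-1.]); return np.c_[x,np.cross(z,x),z]
def go(p,R):
    o=arm.get_obs(); R0=o["tcp_rot"]
    print("travel",np.round(R0.T@(np.array(p)-o["position"])*1000,1),"turn",np.round(Ro.from_matrix(R0.T@R).as_rotvec(degrees=True),2),"t",o["time"],"pos",o["position"])
E
python3 - <<'E'
from h import *
go([.485,.427,.12],down(166.1))
E
```

```text
travel [-273.6   10.8  110.7] turn [-0.06 -0.01 -9.69] t 0.2 pos [0.23   0.5267 0.2307]
```

>>> step_arm:
  moves:
    - {"travel": [-15,0.5,6],"turn": [0,0,-0.5],"hand": 0}
    - {"travel": [-45,2,18],"turn": [0,0,-1.6],"hand": 0}
    - {"travel": [-83,3,33],"turn": [0,0,-3],"hand": 0}
    - {"travel": [-123,5,50],"turn": [0,0,-4.5],"hand": 0}
    - {"travel": [-163,6.5,66],"turn": [0,0,-6],"hand": 0}
    - {"travel": [-203,8,82],"turn": [0,0,-7.3],"hand": 0}
    - {"travel": [-237,9.5,96],"turn": [0,0,-8.5],"hand": 0}
    - {"travel": [-260,10.5,105],"turn": [0,0,-9.3],"hand": 0}
    - {"travel": [-273.6,10.8,110.7],"turn": [0,0,-9.7],"hand": 0}
    - {"travel": [-273.6,10.8,110.7],"turn": [0,0,-9.7],"hand": 0}
  force: 80

```text
time: 1.2
position: [0.4861, 0.4262, 0.1193]
tcp_rot: [[-0.97, 0.242, -0.001], [0.242, 0.97, -0.001], [0.001, -0.001, -1.0]]
wrist_force: [-1.3, 0.7, 0.3]
grip_width: 0.0856
```

```bash
python3 - <<'E'
from h import *
im,K,W=cam("wrist"); cv2.imwrite("pics/w1.png",im); np.savez("w1",K=K,W=W)
print(arm.get_obs()["joints"])
for p in [(.485,.427,.032),(.4342,.4398,.032),(.5973,.3987,.026)]: print(proj(K,W,p))
E
```

```text
[34.2378 28.6606  2.9743 64.3905  0.0238 48.1977]
[[322.6555 245.7113]]
[[322.893 168.517]]
[[322.2431 379.2496]]
```

View pics/w1.png

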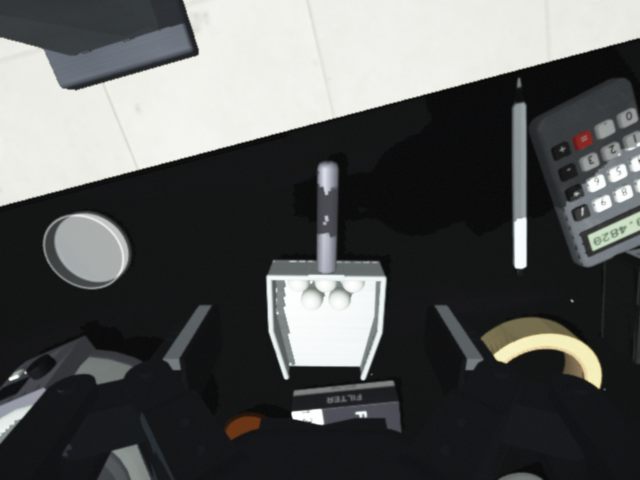

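```bash
python3 - <<'E'
from h import *
d=np.load("w1.npz");K,W=d["K"],d["W"]
e=plane(K,W,[327.5,161.5],.030)[0];j=plane(K,W,[326.5,264],.032)[0]
print(e,j,np.linalg.norm(e-j),np.degrees(np.arctan2(*(j-e)[1::-1])))
s=(plane(K,W,[289,379],.026)[0]+plane(K,W,[364,379],.026)[0])/2;print(s,np.linalg.norm(s-e), np.degrees(np.arctan2(*(s-e)[1::-1])))
u=(s-e)/np.linalg.norm(s-e); g=s-u*.117; print(g, e+u*.053)
g=(g+e+u*.053)/2
yaw=np.degrees(np.arctan2(u[1],u[0])); print(yaw)
go([g[0],g[1],.008],down(yaw+180))
E
```

```text
[0.4308 0.4437 0.03  ] [0.4988 0.4263 0.032 ] 0.07015952985999212 -14.32264364918017
[0.5979 0.4021 0.026 ] 0.17221284353879826 -13.9870923361615
[0.4844 0.4303 0.0287] [0.4822 0.4309 0.0288]
-13.9870923361615
travel [  2.4   3.2 112.1] turn [-0.04 -0.07  0.03] t 1.25 pos [0.485  0.427  0.1201]
```

>>> step_arm:
  moves:
    - {"travel": [1,1,8],"turn": [0,0,0],"hand": 0}
    - {"travel": [2,2,25],"turn": [0,0,0],"hand": 0}
    - {"travel": [2,2.5,45],"turn": [0,0,0],"hand": 0.2}
    - {"travel": [2,2.5,65],"turn": [0,0,0],"hand": 0.3}
    - {"travel": [2,2.5,85],"turn": [0,0,0],"hand": 0.4}
    - {"travel": [2,2.5,102],"turn": [0,0,0],"hand": 0.5}
    - {"travel": [2,2.5,110],"turn": [0,0,0],"hand": 0.5}
    - {"travel": [2,2.5,112],"turn": [0,0,0],"hand": 0.5}
    - {"travel": [2,2.5,112],"turn": [0,0,0],"hand": 0.7}
    - {"travel": [2,2.5,112],"turn": [0,0,0],"hand": 1}

```text
time: 2.25
position: [0.4843, 0.4309, 0.0098]
tcp_rot: [[-0.971, 0.24, 0.001], [0.24, 0.971, 0.001], [-0.001, 0.001, -1.0]]
wrist_force: [-0.7, -1.7, 0.8]
grip_width: 0.0147
```

>>> step_arm:
  moves:
    - {"travel": [0,0,0],"turn": [0,0,0],"hand": 1}
    - {"travel": [0,0,0],"turn": [0,0,0],"hand": 1}
    - {"travel": [0,0,0],"turn": [0,0,0],"hand": 1}
    - {"travel": [0,0,0],"turn": [0,0,0],"hand": 1}
    - {"travel": [0,0,-2],"turn": [0,0,0],"hand": 1}
    - {"travel": [0,0,-8],"turn": [0,0,0],"hand": 1}
    - {"travel": [0,0,-18],"turn": [0,0,0],"hand": 1}
    - {"travel": [0,0,-30],"turn": [0,0,0],"hand": 1}
    - {"travel": [0,0,-38],"turn": [0,0,0],"hand": 1}
    - {"travel": [0,0,-40],"turn": [0,0,0],"hand": 1}

```text
time: 3.25
position: [0.4849, 0.431, 0.0506]
tcp_rot: [[-0.971, 0.24, 0.002], [0.24, 0.971, 0.002], [-0.002, 0.002, -1.0]]
wrist_force: [1.3, 0.1, -2.3]
grip_width: 0.0119
```

```bash
python3 - <<'E'
from h import *
im,K,W=cam("wrist"); cv2.imwrite("pics/w2.png",im); o=arm.get_obs();print(o)
im,K,W=cam("top"); crop(im,190,170,380,315,4,"t3.png")
E
```

```text
{'time': 3.3, 'joints': array([34.5431, 31.6648, -2.4443, 55.7479,  0.002 , 48.4403]), 'joint_vel': array([-0.1483,  0.6701, -1.0119, -0.9091,  0.0482,  0.0247]), 'tau': array([ -0.0217, -58.556 ,  27.4196,  -0.004 ,  -0.0867,  -0.0004]), 'position': array([0.4847, 0.4308, 0.0502]), 'tcp_rot': array([[-0.9707,  0.2402,  0.002 ],
       [ 0.2402,  0.9707,  0.0014],
       [-0.0016,  0.0019, -1.    ]]), 'wrist_force': array([-0.3931,  0.8802, -1.6418]), 'moment': array([ 0.0364,  0.1176, -0.0111]), 'grip_width': 0.01193328224169143}
```

View pics/w2.png

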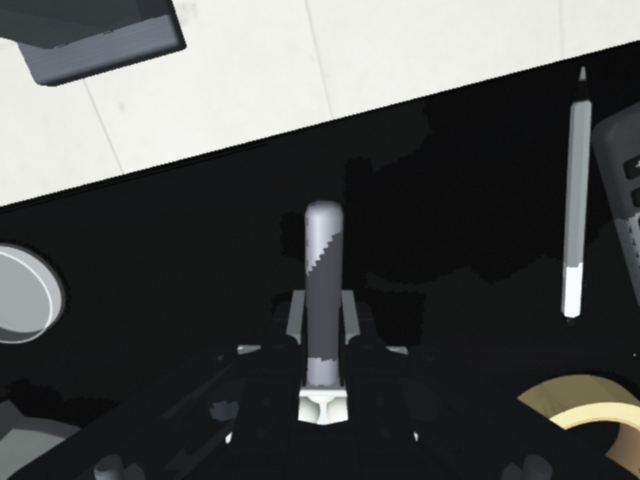

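View pics/t3.png

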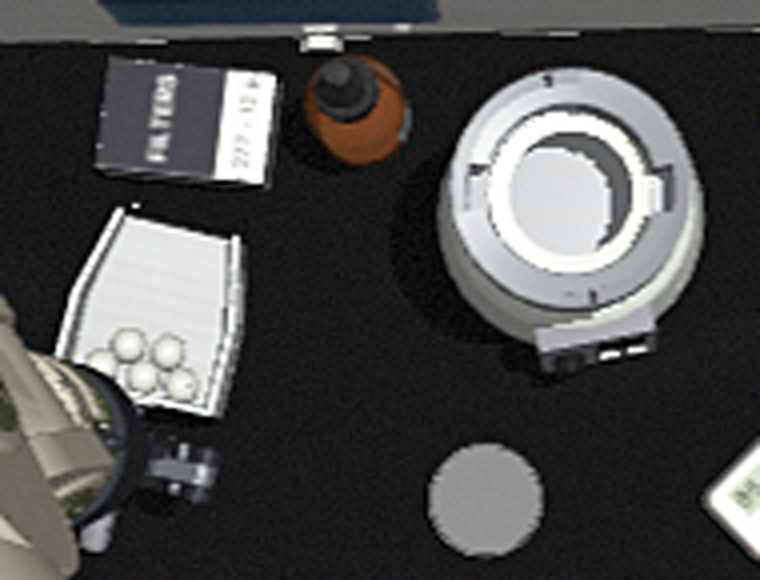

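```bash
python3 - <<'E'
from h import *
im,K,W=cam("top"); o=arm.get_obs()
P=lambda x,y,z:plane(K,W,[190+x/4-.375,170+y/4-.375],z)[0]
a=P(123,212,.0664);b=P(238,239,.0664);print(a,b,np.linalg.norm(a-b))
m=(a+b)/2; print(m, o["tcp_rot"].T@(m-o["position"]))
E
```

```text
[0.6059 0.4289 0.0664] [0.591  0.3698 0.0664] 0.060933528454183414
[0.5985 0.3993 0.0664] [-0.1186 -0.0026 -0.0176]
```

```bash
cat >> h.py <<'E'
MILL=np.array([.605,.2025,.13])
def pour(dang,th,back,z,show=True):
    a=np.radians(dang); d=np.array([np.cos(a),np.sin(a),0])
    R=down(dang+180)@Ro.from_rotvec([0,th,0],degrees=True).as_matrix()
    lip=np.array([MILL[0],MILL[1],z])-d*back
    p=lip-R@np.array([-.118,-.001,-.0027]); return p,R
E
python3 - <<'E'
from h import *
for th,b,z in [(-6,.06,.2)]:
    p,R=pour(-45,th,b,z); print(p); go(p,R)
E
```

```text
[0.4805 0.3284 0.185 ]
travel [ -21.2  -99.7 -136.2] turn [ 1.65 -5.84 31.07] t 3.4 pos [0.4839 0.4303 0.0488]
```

>>> step_arm:
  moves:
    - {"travel": [0,0,-4],"turn": [0,-0.5,0],"hand": 1}
    - {"travel": [0,0,-14],"turn": [0,-2,0],"hand": 1}
    - {"travel": [0,0,-30],"turn": [0,-4,0],"hand": 1}
    - {"travel": [0,-2,-48],"turn": [0,-5,0.5],"hand": 1}
    - {"travel": [-1,-6,-66],"turn": [0,-6,1.5],"hand": 1}
    - {"travel": [-2,-12,-84],"turn": [0.2,-6,3.5],"hand": 1}
    - {"travel": [-4,-20,-101],"turn": [0.4,-6,6],"hand": 1}
    - {"travel": [-6,-30,-116],"turn": [0.6,-6,9],"hand": 1}
    - {"travel": [-8,-40,-127],"turn": [0.8,-6,12],"hand": 1}
    - {"travel": [-10,-50,-134],"turn": [0.9,-6,15],"hand": 1}

```text
time: 4.4
position: [0.4822, 0.3793, 0.1859]
tcp_rot: [[-0.869, 0.486, 0.095], [0.483, 0.874, -0.051], [-0.108, 0.002, -0.994]]
wrist_force: [-1.3, 0.1, -2.0]
grip_width: 0.0123
```

```bash
python3 - <<'E'
from h import *
p,R=pour(-45,-6,.06,.2); go(p,R); print(arm.get_obs()["joints"])
E
```

```text
travel [-23.  -45.2   3.4] turn [ 1.79  0.18 15.83] t 4.4 pos [0.4822 0.3793 0.1859]
[33.3706 21.0033  0.3288 66.3658 -5.4442 62.304 ]
```

>>> step_arm:
  moves:
    - {"travel": [-3,-8,0],"turn": [0.2,0,3],"hand": 1}
    - {"travel": [-7,-16,1],"turn": [0.5,0,6],"hand": 1}
    - {"travel": [-11,-24,1],"turn": [0.8,0,9],"hand": 1}
    - {"travel": [-15,-31,2],"turn": [1.1,0,11.5],"hand": 1}
    - {"travel": [-18,-37,2],"turn": [1.4,0,13.5],"hand": 1}
    - {"travel": [-20,-41,2],"turn": [1.6,0,15],"hand": 1}
    - {"travel": [-21,-43,2],"turn": [1.7,0,15.6],"hand": 1}
    - {"travel": [-21.5,-44,2],"turn": [1.8,0,15.8],"hand": 1}
    - {"travel": [-22,-44,2],"turn": [1.8,0,15.8],"hand": 1}
    - {"travel": [-22,-44,2],"turn": [1.8,0,15.8],"hand": 1}

```text
time: 5.4
position: [0.4797, 0.3303, 0.183]
tcp_rot: [[-0.706, 0.705, 0.073], [0.7, 0.71, -0.077], [-0.106, -0.004, -0.994]]
wrist_force: [0.7, -0.7, -1.7]
grip_width: 0.0121
```

```bash
python3 - <<'E'
from h import *
im,K,W=cam("top"); crop(im,190,150,400,310,3.8,"t4.png")
p,R=pour(-45,10,.026,.152); go(p,R); print(arm.get_obs()["joints"])
p,R=pour(-45,0,.028,.16); go(p,R); print(arm.get_obs()["joints"])
im,K,W=cam("scene"); crop(im,180,80,380,300,3.0,"s4.png")
E
```

```text
travel [-34.7  -0.8  16.9] turn [-0.24 16.09  0.19] t 5.45 pos [0.4797 0.3303 0.1829]
[29.7265 19.0113 -2.9429 66.6341 -5.9307 74.4399]
travel [-30.1  -0.7  29. ] turn [-0.22  6.09  0.21] t 5.45 pos [0.4797 0.3303 0.1829]
[29.7265 19.0113 -2.9429 66.6341 -5.9307 74.4399]
```

View pics/t4.png

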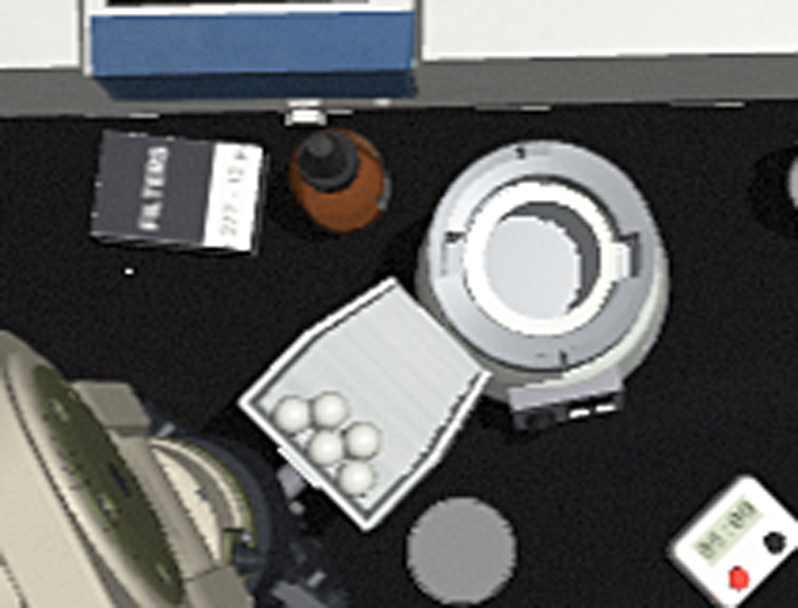

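View pics/s4.png

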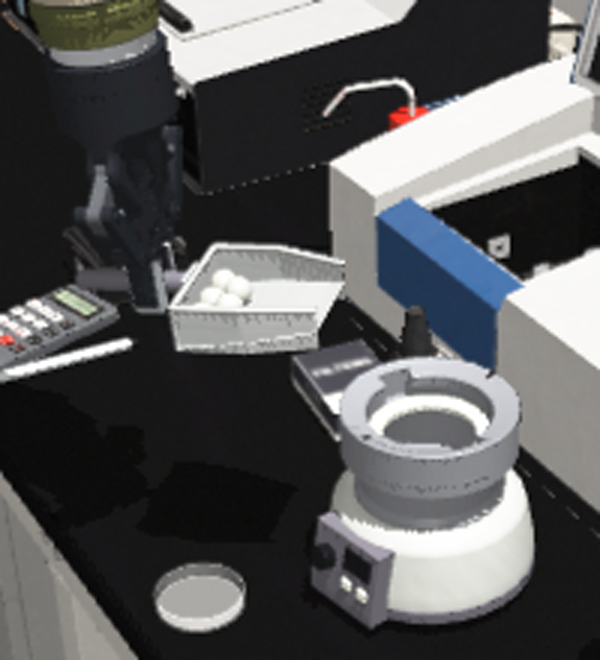

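```bash
python3 - <<'E'
from h import *
im,K,W=cam("top")
P=lambda x,y,z:plane(K,W,[190+x/3.8-.37,150+y/3.8-.37],z)[0]
a=P(392,280,.2135);b=P(490,374,.2135);m=(a+b)/2
print(a,b,np.linalg.norm(a-b),m,"expected",np.array([.605,.2025])-.06*np.array([.707,-.707]))
c=(P(521,152,.134)+P(563,358,.134))/2;print(c)
u=np.array([1,1])/2**.5; print("lateral m-c",(m-c)[:2]@u,"along",(m-c)[:2]@np.array([1,-1])/2**.5)
E
```

```text
[0.5829 0.2693 0.2135] [0.5384 0.2245 0.2135] 0.06310643875622926 [0.5606 0.2469 0.2135] expected [0.5626 0.2449]
[0.605  0.1994 0.134 ]
lateral m-c 0.0022631497385734328 along -0.06493420636862729
```

>>> step_arm:
  moves:
    - {"travel": [-4,0,1],"turn": [0,1,0],"hand": 1}
    - {"travel": [-9,0,3],"turn": [0,3,0],"hand": 1}
    - {"travel": [-14,0,5],"turn": [0,5,0],"hand": 1}
    - {"travel": [-19,0,8],"turn": [0,7.5,0],"hand": 1}
    - {"travel": [-24,0,10],"turn": [0,10,0],"hand": 1}
    - {"travel": [-28,-0.5,12.5],"turn": [0,12,0],"hand": 1}
    - {"travel": [-32,-0.5,15],"turn": [0,14,0],"hand": 1}
    - {"travel": [-34,-0.8,16],"turn": [0,15.5,0],"hand": 1}
    - {"travel": [-34.7,-0.8,16.9],"turn": [-0.2,16,0.2],"hand": 1}
    - {"travel": [-34.7,-0.8,16.9],"turn": [-0.2,16,0.2],"hand": 1}

```text
time: 6.55
position: [0.505, 0.3035, 0.1696]
tcp_rot: [[-0.696, 0.708, -0.122], [0.698, 0.706, 0.121], [0.172, -0.001, -0.985]]
wrist_force: [-0.0, 0.2, -1.9]
grip_width: 0.0124
```

```bash
python3 - <<'E'
from h import *
for th,b in [(16,.026),(20,.026),(24,.026),(28,.026),(36,.026),(45,.026),(52,.026)]:
    p,R=pour(-45,th,b,.152); print(th); go(p,R)
im,K,W=cam("scene"); crop(im,180,80,380,300,2.7,"s5.png")
E
```

```text
16
travel [  0.2   0.3 -12.5] turn [-0.03  6.08 -0.09] t 6.55 pos [0.505  0.3035 0.1696]
20
travel [ -0.8   0.3 -20.7] turn [-0.03 10.08 -0.09] t 6.55 pos [0.505  0.3035 0.1696]
24
travel [ -2.3   0.3 -28.7] turn [-0.02 14.08 -0.09] t 6.55 pos [0.505  0.3035 0.1696]
28
travel [ -4.4   0.3 -36.7] turn [-0.02 18.08 -0.09] t 6.55 pos [0.505  0.3035 0.1696]
36
travel [-10.2   0.3 -52.1] turn [-0.01 26.08 -0.09] t 6.55 pos [0.505  0.3035 0.1696]
45
travel [-19.3   0.3 -68.3] turn [-0.01 35.08 -0.09] t 6.55 pos [0.505  0.3035 0.1696]
52
travel [-28.    0.3 -79.7] turn [-0.   42.08 -0.09] t 6.55 pos [0.505  0.3035 0.1696]
```

View pics/s5.png

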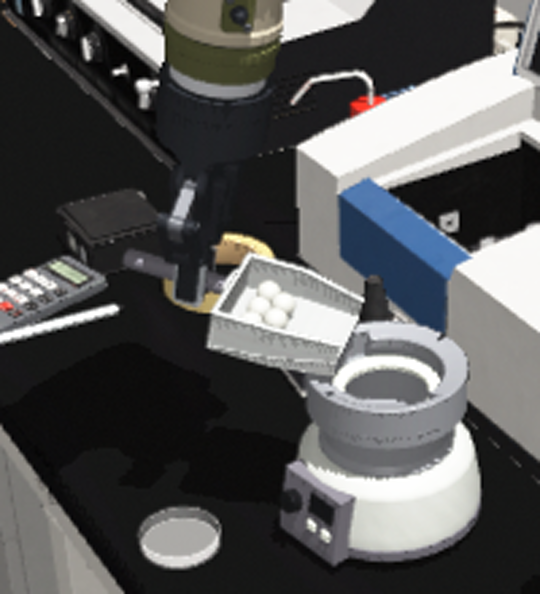

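>>> step_arm:
  moves:
    - {"travel": [0.2,0,-6],"turn": [0,3,0],"hand": 1}
    - {"travel": [0.2,0,-12.5],"turn": [0,6,0],"hand": 1}
    - {"travel": [-0.3,0,-17],"turn": [0,8,0],"hand": 1}
    - {"travel": [-0.8,0,-20.7],"turn": [0,10,0],"hand": 1}
    - {"travel": [-1.2,0,-22.7],"turn": [0,11,0],"hand": 1}
    - {"travel": [-1.6,0,-24.7],"turn": [0,12,0],"hand": 1}
    - {"travel": [-2,0,-26.7],"turn": [0,13,0],"hand": 1}
    - {"travel": [-2.3,0,-28.7],"turn": [0,14,0],"hand": 1}
    - {"travel": [-2.8,0,-30.7],"turn": [0,15,0],"hand": 1}
    - {"travel": [-3.3,0,-32.7],"turn": [0,16,0],"hand": 1}

```text
time: 7.6
position: [0.5111, 0.2977, 0.2017]
tcp_rot: [[-0.635, 0.707, -0.31], [0.636, 0.707, 0.31], [0.438, -0.0, -0.899]]
wrist_force: [0.1, 0.2, -1.3]
grip_width: 0.0125
```

```bash
python3 - <<'E'
from h import *
for th,b in [(28,.026),(36,.026),(45,.026),(52,.026)]:
    p,R=pour(-45,th,b,.152); print(th); go(p,R)
im,K,W=cam("scene"); crop(im,180,80,380,300,2.7,"s6.png")
print(arm.get_obs()["joints"])
E
```

```text
28
travel [-0.6  0.1 -4. ] turn [-0.02  2.02 -0.02] t 7.6 pos [0.5111 0.2977 0.2017]
36
travel [ -2.    0.1 -20.4] turn [-0.02 10.02 -0.02] t 7.6 pos [0.5111 0.2977 0.2017]
45
travel [ -6.2   0.1 -38.4] turn [-0.01 19.02 -0.02] t 7.6 pos [0.5111 0.2977 0.2017]
52
travel [-11.4   0.1 -51.8] turn [-0.01 26.02 -0.03] t 7.6 pos [0.5111 0.2977 0.2017]
[11.4632 30.4766 12.5618 87.1872 21.4299 53.6517]
```

View pics/s6.png

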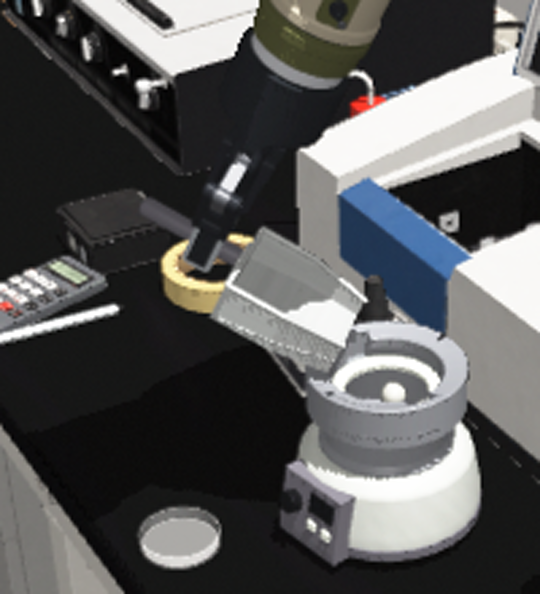

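>>> step_arm:
  moves:
    - {"travel": [-0.6,0,-4],"turn": [0,2,0],"hand": 1}
    - {"travel": [-1,0,-10],"turn": [0,5,0],"hand": 1}
    - {"travel": [-2,0,-20],"turn": [0,10,0],"hand": 1}
    - {"travel": [-4,0,-30],"turn": [0,15,0],"hand": 1}
    - {"travel": [-6,0,-38],"turn": [0,19,0],"hand": 1}
    - {"travel": [-6,0,-38],"turn": [0,19,0],"hand": 1}
    - {"travel": [-6,0,-38],"turn": [0,19,0],"hand": 1}
    - {"travel": [-6,0,-38],"turn": [0,19,0],"hand": 1}
    - {"travel": [-3,0,-38],"turn": [0,14,0],"hand": 1}
    - {"travel": [2,0,-38],"turn": [0,8,0],"hand": 1}

```text
time: 8.65
position: [0.5217, 0.287, 0.2357]
tcp_rot: [[-0.587, 0.708, -0.393], [0.59, 0.706, 0.392], [0.555, -0.002, -0.832]]
wrist_force: [-0.6, 0.1, -1.0]
grip_width: 0.0123
```

```bash
python3 - <<'E'
from h import *
im,K,W=cam("top"); crop(im,190,150,400,310,3.8,"t7.png")
im,K,W=cam("scene"); crop(im,180,80,380,300,2.7,"s7.png")
go([.4805,.3284,.22],down(135)); go([.4839,.4303,.05],down(166.1)); print(arm.get_obs()["wrist_force"])
E
```

```text
travel [34.4 -0.8 48.1] turn [  0.3  -33.58   0.33] t 8.75 pos [0.5202 0.2899 0.2411]
travel [ -2.2  72.8 228.5] turn [  9.4  -32.66 -29.87] t 8.75 pos [0.5202 0.2899 0.2411]
[-0.5035 -0.1165 -1.3487]
```

View pics/t7.png

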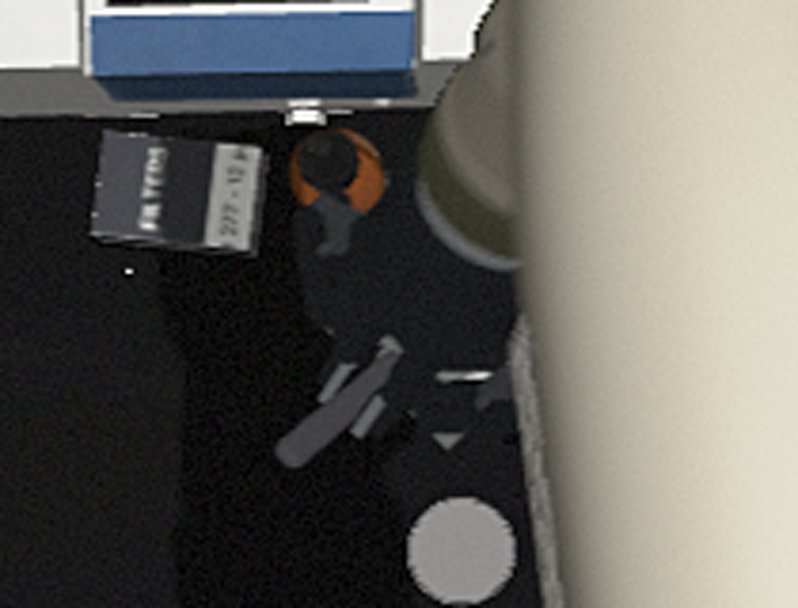

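View pics/s7.png

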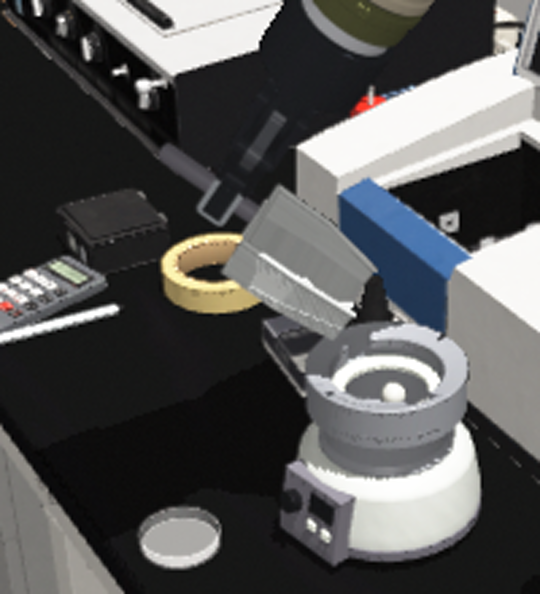

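>>> step_arm:
  moves:
    - {"travel": [4,0,2],"turn": [0,-3,0],"hand": 1}
    - {"travel": [9,0,5],"turn": [0,-8,0],"hand": 1}
    - {"travel": [15,0,10],"turn": [0,-14,0],"hand": 1}
    - {"travel": [20,0,16],"turn": [0,-20,0],"hand": 1}
    - {"travel": [25,0,24],"turn": [0,-25,0],"hand": 1}
    - {"travel": [28,0,32],"turn": [0,-29,0],"hand": 1}
    - {"travel": [31,0,39],"turn": [0,-31.5,0],"hand": 1}
    - {"travel": [33,0,44],"turn": [0.2,-33,0.2],"hand": 1}
    - {"travel": [34,-0.8,47],"turn": [0.3,-33.6,0.3],"hand": 1}
    - {"travel": [34,-0.8,48],"turn": [0.3,-33.6,0.3],"hand": 1}

```text
time: 9.75
position: [0.4815, 0.3257, 0.2153]
tcp_rot: [[-0.705, 0.709, -0.01], [0.709, 0.705, -0.001], [0.006, -0.008, -1.0]]
wrist_force: [0.1, 0.6, -1.7]
grip_width: 0.0121
```

```bash
python3 - <<'E'
from h import *
go([.4839,.4303,.04],down(166.1)); print(arm.get_obs()["wrist_force"])
im,K,W=cam("top"); crop(im,190,150,400,310,3.8,"t8.png")
E
```

```text
travel [ 71.4  76.9 175.2] turn [ -0.36  -0.48 -31.27] t 9.75 pos [0.4815 0.3257 0.2153]
[ 0.099   0.5645 -1.6521]
```

View pics/t8.png

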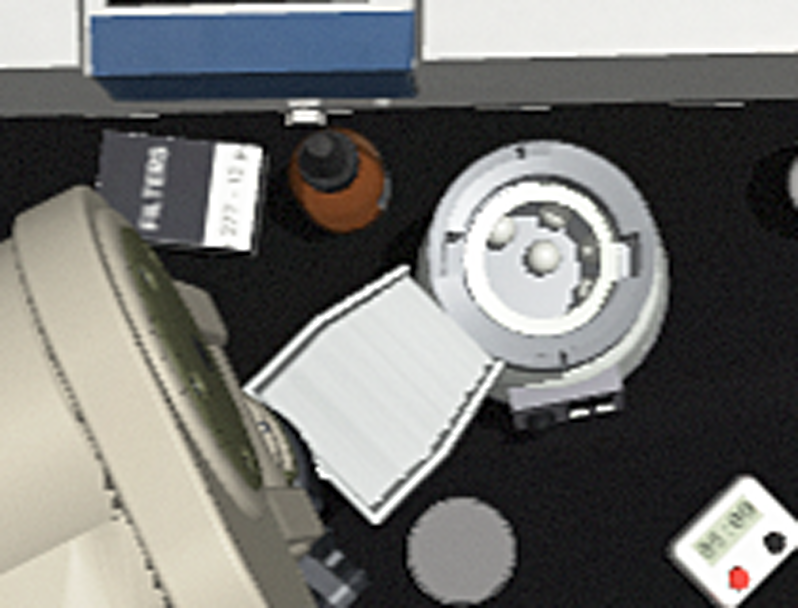

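>>> step_arm:
  moves:
    - {"travel": [4,4,2],"turn": [0,0,-2],"hand": 1}
    - {"travel": [14,15,8],"turn": [0,0,-6],"hand": 1}
    - {"travel": [28,30,22],"turn": [0,0,-12],"hand": 1}
    - {"travel": [42,45,42],"turn": [0,0,-18],"hand": 1}
    - {"travel": [54,58,68],"turn": [-0.1,-0.2,-24],"hand": 1}
    - {"travel": [63,68,98],"turn": [-0.2,-0.3,-28],"hand": 1}
    - {"travel": [69,74,128],"turn": [-0.3,-0.5,-30],"hand": 1}
    - {"travel": [71,77,152],"turn": [-0.4,-0.5,-31.2],"hand": 1}
    - {"travel": [71,77,168],"turn": [-0.4,-0.5,-31.2],"hand": 1}
    - {"travel": [71,77,175],"turn": [-0.4,-0.5,-31.2],"hand": 1}

```text
time: 10.8
position: [0.4845, 0.4291, 0.0379]
tcp_rot: [[-0.97, 0.242, -0.001], [0.242, 0.97, -0.001], [0.001, -0.002, -1.0]]
wrist_force: [0.1, -0.5, -2.0]
grip_width: 0.0121
```

```bash
python3 - <<'E'
from h import *
go([.4839,.4303,.0105],down(166.1)); print(arm.get_obs()["wrist_force"])
E
```

```text
travel [ 0.9  1.1 27.4] turn [-0.1  -0.05 -0.09] t 10.8 pos [0.4845 0.4291 0.0379]
[ 0.1179 -0.513  -1.979 ]
```

>>> step_arm:
  moves:
    - {"travel": [0.5,0.5,6],"turn": [0,0,0],"hand": 1}
    - {"travel": [1,1,14],"turn": [0,0,0],"hand": 1}
    - {"travel": [1,1,21],"turn": [0,0,0],"hand": 1}
    - {"travel": [1,1,26],"turn": [0,0,0],"hand": 1}
    - {"travel": [1,1,28],"turn": [0,0,0],"hand": 1}
    - {"travel": [1,1,28.5],"turn": [0,0,0],"hand": 1}
    - {"travel": [1,1,28.5],"turn": [0,0,0],"hand": 0.9}
    - {"travel": [1,1,28.5],"turn": [0,0,0],"hand": 0.7}
    - {"travel": [1,1,28.5],"turn": [0,0,0],"hand": 0.4}
    - {"travel": [1,1,28.5],"turn": [0,0,0],"hand": 0.4}

```text
time: 11.8
position: [0.4849, 0.4315, 0.0126]
tcp_rot: [[-0.97, 0.242, 0.003], [0.242, 0.97, 0.001], [-0.003, 0.002, -1.0]]
wrist_force: [-0.1, 0.9, 0.8]
grip_width: 0.0511
```

```bash
python3 - <<'E'
from h import *
o=arm.get_obs();print(o["position"],o["wrist_force"],o["grip_width"])
E
```

```text
[0.4849 0.4315 0.0126] [-0.0854  0.8816  0.7542] 0.05112392073405684
```

>>> step_arm:
  moves:
    - {"travel": [0,0,-4],"turn": [0,0,0],"hand": 0.2}
    - {"travel": [0,0,-14],"turn": [0,0,0],"hand": 0.2}
    - {"travel": [0,0,-30],"turn": [0,0,0],"hand": 0.1}
    - {"travel": [0,0,-55],"turn": [0,0,0],"hand": 0}
    - {"travel": [0,-10,-85],"turn": [0,0,-8],"hand": 0}
    - {"travel": [0,-25,-120],"turn": [0,0,-16],"hand": 0}
    - {"travel": [0,-45,-150],"turn": [0,0,-24],"hand": 0}
    - {"travel": [0,-75,-180],"turn": [0,0,-32],"hand": 0}
    - {"travel": [0,-105,-205],"turn": [0,0,-40],"hand": 0}
    - {"travel": [0,-135,-225],"turn": [0,0,-48],"hand": 0}

```text
time: 12.8
position: [0.4514, 0.2993, 0.2399]
tcp_rot: [[-0.826, -0.564, 0.005], [-0.564, 0.826, 0.002], [-0.005, -0.001, -1.0]]
wrist_force: [1.1, -0.8, -0.4]
grip_width: 0.0852
```

```bash
python3 - <<'E'
from h import *
im,K,W=cam("top"); crop(im,190,150,400,310,3.8,"t9.png")
go([.57,.205,.28],down(240)); print(arm.get_obs()["joints"])
E
```

```text
travel [ -46.3 -142.8  -36. ] turn [ -0.3    0.33 -25.41] t 12.85 pos [0.4511 0.2963 0.2432]
[24.861  13.4881 -1.6898 74.4094 -0.148  -9.7309]
```

View pics/t9.png

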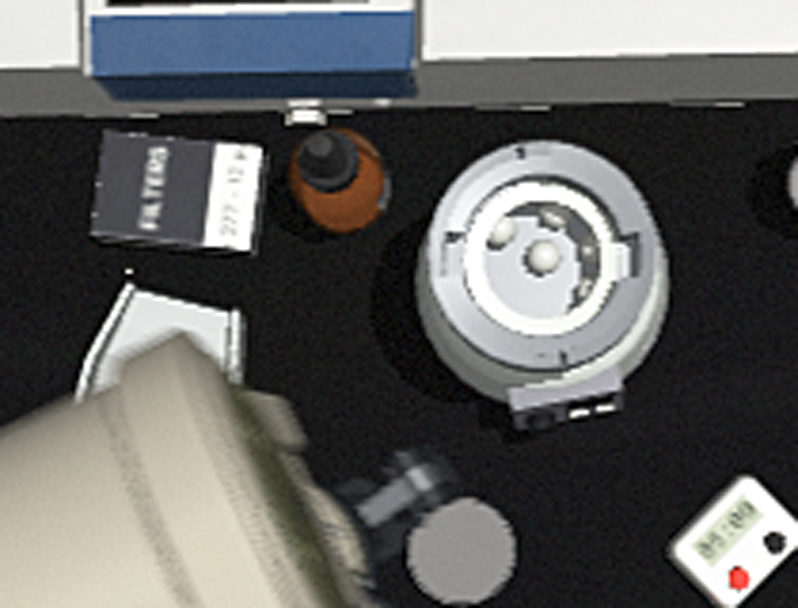

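```bash
python3 - <<'E'
from h import *
go([.60,.2025,.26],down(214))
E
```

```text
travel [ -69.4 -161.8  -15.8] turn [-0.21  0.38  0.59] t 12.85 pos [0.4511 0.2963 0.2432]
```

>>> step_arm:
  moves:
    - {"travel": [-3,-8,-6],"turn": [0,0,0],"hand": 0}
    - {"travel": [-12,-28,-16],"turn": [0,0,0],"hand": 0}
    - {"travel": [-24,-56,-16],"turn": [0,0,0],"hand": 0}
    - {"travel": [-38,-88,-16],"turn": [0,0,0],"hand": 0}
    - {"travel": [-52,-120,-16],"turn": [0,0,0],"hand": 0}
    - {"travel": [-62,-145,-16],"turn": [0,0.2,0.3],"hand": 0}
    - {"travel": [-68,-158,-16],"turn": [-0.2,0.4,0.5],"hand": 0}
    - {"travel": [-69.4,-161.8,-16],"turn": [-0.2,0.4,0.6],"hand": 0}
    - {"travel": [-69.4,-161.8,-16],"turn": [-0.2,0.4,0.6],"hand": 0}
    - {"travel": [-69.4,-161.8,-16],"turn": [-0.2,0.4,0.6],"hand": 0}

```text
time: 13.85
position: [0.5988, 0.2054, 0.253]
tcp_rot: [[-0.835, -0.551, -0.006], [-0.551, 0.835, -0.0], [0.005, 0.003, -1.0]]
wrist_force: [0.3, -0.1, -0.3]
grip_width: 0.0853
```

```bash
python3 - <<'E'
from h import *
im,K,W=cam("wrist"); cv2.imwrite("pics/w10.png",im); np.savez("w10",K=K,W=W); print(arm.get_obs()["position"],arm.get_obs()["joint_vel"])
print(proj(K,W,(.605,.2025,.134)))
crop(im,200,90,440,270,3.3,"w10c.png")
E
```

```text
[0.5987 0.2055 0.2533] [ 0.1473 -0.4915 -0.1682 -0.0902 -0.0675 -0.223 ]
[[312.4067 237.6874]]
```

View pics/w10.png

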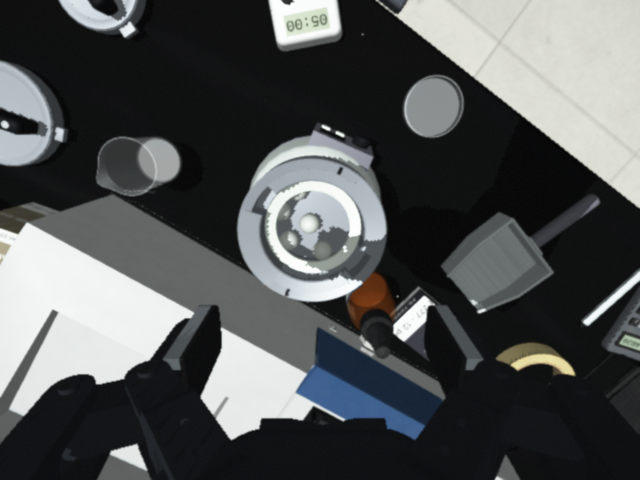

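View pics/w10c.png

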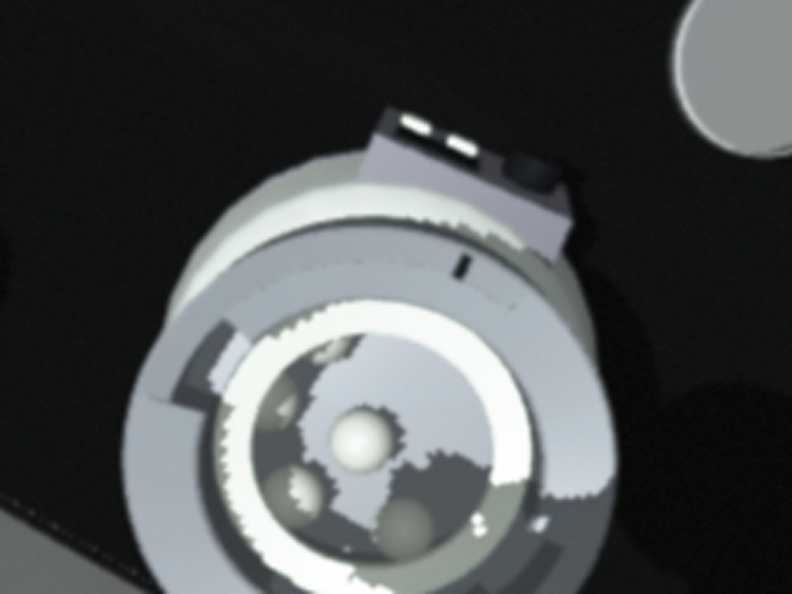

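```bash
python3 - <<'E'
from h import *
im=cv2.imread("pics/w10.png"); crop(im,225,140,400,310,4.5,"w10d.png")
E
```

```text
(no output)
```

View pics/w10d.png

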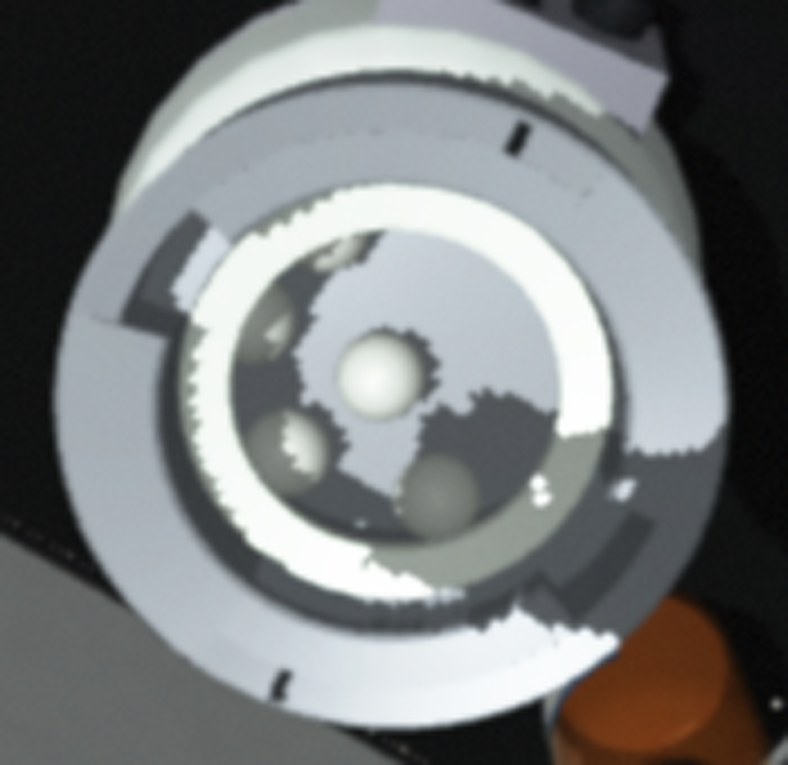

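```bash
python3 - <<'E'
from h import *
from scipy.optimize import least_squares
d=np.load("w10.npz");K,W=d["K"],d["W"]
im=cv2.imread("pics/w10.png"); g=cv2.cvtColor(im,cv2.COLOR_BGR2GRAY).astype(float)
P=lambda x,y,z:plane(K,W,[225+x/4.5-.39,140+y/4.5-.39],z)[0]
a=P(281,685,.134);b=P(518,138,.134)
print("marks",a,b,(a+b)/2,np.linalg.norm(a-b),np.degrees(np.arctan2(*(a-b)[1::-1])))
pts=np.array([P(x,y,.134)[:2] for x,y in [(55,390),(60,450),(727,400),(722,350),(395,727),(72,300),(80,510),(715,480),(480,715),(300,715)]])
f=least_squares(lambda c:np.hypot(*(pts-c[:2]).T)-c[2],[.605,.2,.058]);print("free",f.x,f.fun*1000)
f=least_squares(lambda c:np.hypot(*(pts-c[:2]).T)-.058,[.605,.2]);print("r58",f.x,f.fun*1000)
# slots corners at z .134
L=[(195,212),(122,323)];R=[(652,518),(592,620)]
l=np.mean([P(*q,.132) for q in L],0);r=np.mean([P(*q,.132) for q in R],0)
print("slots",l,r,(l+r)/2,np.linalg.norm(l-r),np.degrees(np.arctan2(*(l-r)[1::-1])))
print("slot w",np.linalg.norm(P(*L[0],.132)-P(*L[1],.132)))
# ring inner circle z=.115 (62 dia)
q=np.array([P(x,y,.115)[:2] for x,y in [(232,390),(560,390),(395,230),(395,545)]])
f=least_squares(lambda c:np.hypot(*(q-c[:2]).T)-c[2],[.605,.2,.031]);print("ring",f.x,f.fun*1000)
q=np.array([P(x,y,.115)[:2] for x,y in [(612,385),(395,183),(190,385),(590,290)]])
f=least_squares(lambda c:np.hypot(*(q-c[:2]).T)-c[2],[.605,.2,.041]);print("ring outer",f.x,f.fun*1000)
E
```

```text
marks [0.6553 0.2104 0.134 ] [0.5506 0.191  0.134 ] [0.6029 0.2007 0.134 ] 0.10645442156803628 10.506616553689218
free [0.603  0.2005 0.0575] [ 0.2311 -0.0329  0.1206  0.179   0.1917  0.2628 -0.7664 -0.4786 -0.0599
  0.3527]
r58 [0.6025 0.2003] [-0.2871 -0.465  -0.5284 -0.5387  0.1102 -0.3854 -1.1114 -1.0101 -0.1782
  0.2722]
slots [0.6018 0.153  0.132 ] [0.6035 0.2496 0.132 ] [0.6026 0.2013 0.132 ] 0.0965939313710127 -90.96373204405663
slot w 0.0230634957064685
ring [0.6023 0.2005 0.03  ] [ 0.0346  0.0342 -0.035  -0.0339]
ring outer [0.602  0.2015 0.0387] [-0.2334 -0.1571  0.0588  0.3317]
```

```bash
python3 - <<'E'
from h import *
go([.542,-.078,.15],down(244.5))
E
```

```text
travel [ 202.9 -205.7  103.7] turn [  0.25  -0.23 -31.07] t 13.9 pos [0.5987 0.2055 0.2533]
```

>>> step_arm:
  moves:
    - {"travel": [8,-8,0],"turn": [0,0,-1],"hand": 0}
    - {"travel": [28,-28,4],"turn": [0,0,-4],"hand": 0}
    - {"travel": [54,-55,12],"turn": [0,0,-8],"hand": 0}
    - {"travel": [84,-85,26],"turn": [0,0,-13],"hand": 0}
    - {"travel": [114,-116,44],"turn": [0,0,-18],"hand": 0}
    - {"travel": [144,-146,64],"turn": [0,0,-22],"hand": 0}
    - {"travel": [170,-172,82],"turn": [0,0,-26],"hand": 0}
    - {"travel": [190,-193,95],"turn": [0.1,-0.1,-29],"hand": 0}
    - {"travel": [202,-205,103],"turn": [0.2,-0.2,-31],"hand": 0}
    - {"travel": [203,-205.5,104],"turn": [0.2,-0.2,-31],"hand": 0}

```text
time: 14.9
position: [0.5409, -0.0795, 0.1489]
tcp_rot: [[-0.434, -0.901, -0.002], [-0.901, 0.434, 0.0], [0.001, 0.002, -1.0]]
wrist_force: [-0.0, -0.4, 0.4]
grip_width: 0.0854
```

```bash
python3 - <<'E'
from h import *
im,K,W=cam("wrist"); cv2.imwrite("pics/w11.png",im); np.savez("w11",K=K,W=W); print(arm.get_obs()["position"],arm.get_obs()["joint_vel"])
print(proj(K,W,(.5437,-.079,.046)))
crop(im,230,140,410,310,4.4,"w11c.png")
E
```

```text
[ 0.5413 -0.0786  0.1494] [ 1.832  -0.1607  1.4499  0.8464  0.4225  0.8758]
[[316.6526 240.0294]]
```

View pics/w11c.png

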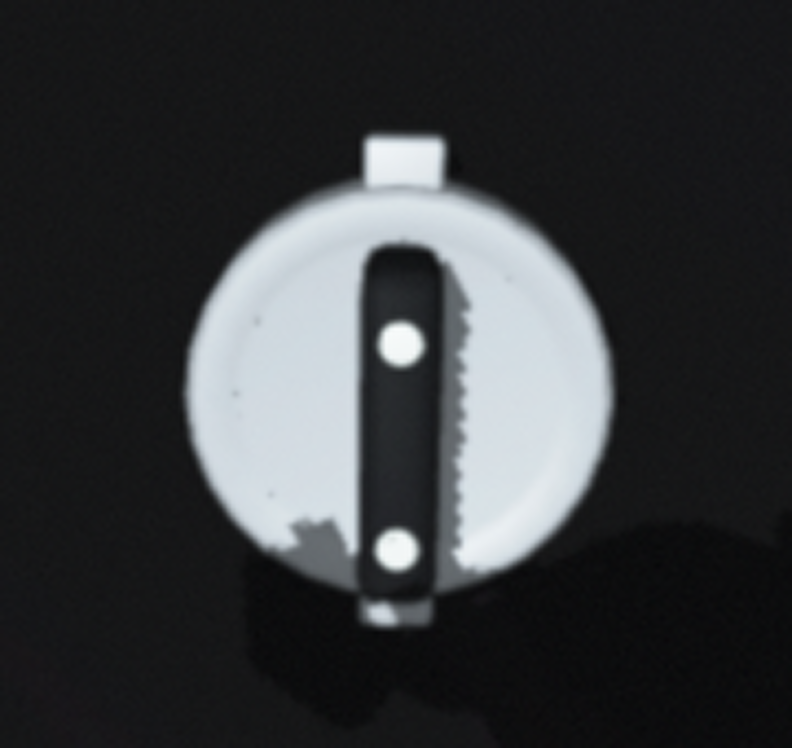

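```bash
python3 - <<'E'
from h import *
d=np.load("w11.npz");K,W=d["K"],d["W"]
P=lambda x,y,z:plane(K,W,[230+x/4.4-.39,140+y/4.4-.39],z)[0]
a=P(401,344,.046);b=P(397,550,.046);print("bolts",(a+b)/2,np.linalg.norm(a-b),np.degrees(np.arctan2(*(a-b)[1::-1])))
a=P(402,245,.046);b=P(397,602,.046);print("bar ends",(a+b)/2,np.linalg.norm(a-b))
a=P(187,390,.02);b=P(613,390,.02);print("disc",(a+b)/2,np.linalg.norm(a-b))
a=P(405,136,.0115);b=P(395,626,.0115);print("lugs",(a+b)/2,np.linalg.norm(a-b),np.degrees(np.arctan2(*(a-b)[1::-1])))
go([.5423,-.0795,.021],down(245))
E
```

```text
bolts [ 0.5419 -0.0767  0.046 ] 0.03609763793249672 -116.85055886172654
bar ends [ 0.5404 -0.0797  0.046 ] 0.06199598300844515
disc [ 0.5407 -0.079   0.02  ] 0.07730373035571372
lugs [ 0.5421 -0.0761  0.0115] 0.0954859277098204 -116.90831561967944
travel [  0.3  -1.4 128.4] turn [ 0.09 -0.01 -0.72] t 14.95 pos [ 0.5413 -0.0786  0.1494]
```

```bash
python3 - <<'E'
from h import *
go([.5419,-.0767,.024],down(243.2))
E
```

```text
travel [ -2.    0.2 125.4] turn [ 0.08 -0.01  1.08] t 14.95 pos [ 0.5413 -0.0786  0.1494]
```

>>> step_arm:
  moves:
    - {"travel": [-0.5,0.2,5],"turn": [0,0,0.3],"hand": 0}
    - {"travel": [-1,0.2,16],"turn": [0,0,0.6],"hand": 0}
    - {"travel": [-1.5,0.2,32],"turn": [0,0,1],"hand": 0.2}
    - {"travel": [-2,0.2,50],"turn": [0,0,1.1],"hand": 0.3}
    - {"travel": [-2,0.2,68],"turn": [0,0,1.1],"hand": 0.4}
    - {"travel": [-2,0.2,82],"turn": [0,0,1.1],"hand": 0.4}
    - {"travel": [-2,0.2,92],"turn": [0,0,1.1],"hand": 0.4}
    - {"travel": [-2,0.2,96],"turn": [0,0,1.1],"hand": 0.4}
    - {"travel": [-2,0.2,97],"turn": [0,0,1.1],"hand": 0.4}
    - {"travel": [-2,0.2,97],"turn": [0,0,1.1],"hand": 0.4}

```text
time: 15.95
position: [0.5433, -0.0766, 0.053]
tcp_rot: [[-0.449, -0.893, -0.0], [-0.893, 0.449, -0.0], [0.0, -0.0, -1.0]]
wrist_force: [0.4, 0.4, -0.0]
grip_width: 0.0513
```

```bash
python3 - <<'E'
from h import *
go([.5419,-.0767,.024],down(243.2))
E
```

```text
travel [ 0.7  1.2 29. ] turn [-0.   -0.01  0.1 ] t 15.95 pos [ 0.5433 -0.0766  0.053 ]
```

>>> step_arm:
  moves:
    - {"travel": [0.3,0.6,5],"turn": [0,0,0.1],"hand": 0.4}
    - {"travel": [0.7,1.2,13],"turn": [0,0,0.1],"hand": 0.4}
    - {"travel": [0.7,1.2,21],"turn": [0,0,0.1],"hand": 0.4}
    - {"travel": [0.7,1.2,26],"turn": [0,0,0.1],"hand": 0.4}
    - {"travel": [0.7,1.2,28.5],"turn": [0,0,0.1],"hand": 0.4}
    - {"travel": [0.7,1.2,29],"turn": [0,0,0.1],"hand": 0.5}
    - {"travel": [0.7,1.2,29],"turn": [0,0,0.1],"hand": 0.7}
    - {"travel": [0.7,1.2,29],"turn": [0,0,0.1],"hand": 1}
    - {"travel": [0.7,1.2,29],"turn": [0,0,0.1],"hand": 1}
    - {"travel": [0.7,1.2,29],"turn": [0,0,0.1],"hand": 1}
  force: 100

```text
time: 16.95
position: [0.542, -0.077, 0.0242]
tcp_rot: [[-0.451, -0.892, 0.0], [-0.892, 0.451, -0.0], [0.0, -0.001, -1.0]]
wrist_force: [0.6, 0.7, 4.2]
grip_width: 0.0121
```

```bash
python3 - <<'E'
from h import *
o=arm.get_obs();print(o["position"],o["wrist_force"],o["grip_width"],o["tcp_rot"][:,0])
im,K,W=cam("wrist"); cv2.imwrite("pics/w12.png",im); np.savez("w12",K=K,W=W)
E
```

```text
[ 0.542  -0.077   0.0242] [0.5921 0.7471 4.161 ] 0.012091828569546884 [-0.4512 -0.8924  0.0002]
```

View pics/w12.png

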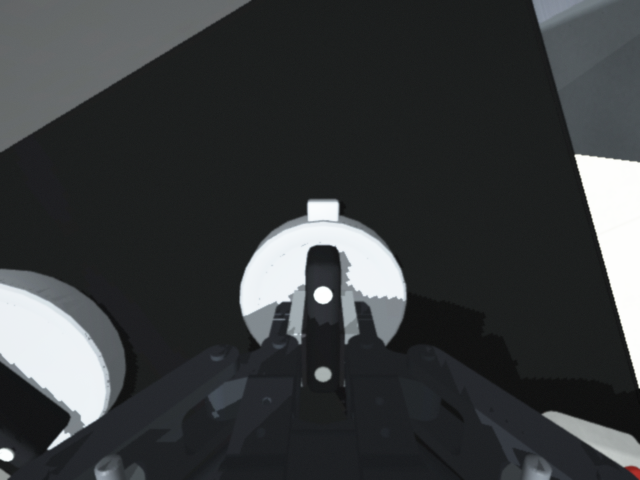

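```bash
python3 - <<'E'
from h import *
d=np.load("w12.npz");K,W=d["K"],d["W"];o=arm.get_obs()
f=lambda u,v,z:o["tcp_rot"].T@(plane(K,W,[u,v],z)[0]-o["position"])*1000
a=f(323,295,.046);b=f(322.7,374.5,.046);print(a,b,(a+b)/2)
print("lug end top",f(323,200.5,.0085),f(323,200.5,.015)); print("bar end",f(323,246,.03))
E
```

```text
[ 17.8637   1.8539 -21.7506] [-18.2887   1.7745 -21.7561] [ -0.2125   1.8142 -21.7533]
lug end top [46.1748  1.8877 15.7538] [47.5584  1.8743  9.254 ]
bar end [31.8588  1.8661 -5.7484]
```

```bash
python3 - <<'E'
from h import *
d=np.load("w12.npz");W=d["W"]
o=arm.get_obs();print(o["position"],o["tcp_rot"]);r=arm.read_camera("wrist");T=r["tool_from_camera"]
M=W@np.linalg.inv(T);print(M); o=arm.get_obs();print(o["position"],o["wrist_force"],o["joint_vel"])
E
```

```text
[ 0.542  -0.0769  0.0242] [[-0.4511 -0.8925  0.0004]
 [-0.8925  0.4511 -0.0004]
 [ 0.0002 -0.0006 -1.    ]]
[[-0.4512 -0.8924  0.0004  0.542 ]
 [-0.8924  0.4512 -0.0004 -0.077 ]
 [ 0.0002 -0.0006 -1.      0.0242]
 [ 0.      0.      0.      1.    ]]
[ 0.542  -0.077   0.0242] [-0.541   0.4249  5.5406] [ 0.0991  0.0019  0.0033 -0.0186 -0.0174  0.0694]
```

```bash
python3 - <<'E'
from h import *
np.set_printoptions(precision=6,suppress=True)
r=arm.read_camera("wrist");print(r["tool_from_camera"],r["camera_matrix"])
d=np.load("w12.npz");print(np.linalg.inv(arm.get_obs()["tcp_rot"])@d["W"][:3,:3],d["W"])
E
```

```text
[[ 0.00091   0.95033   0.311242  0.079761]
 [ 0.999999 -0.000626 -0.001013  0.001587]
 [-0.000768  0.311242 -0.95033  -0.142206]
 [ 0.        0.        0.        1.      ]] [[353.979976   0.       322.621189]
 [  0.       353.979976 238.431733]
 [  0.         0.         1.      ]]
[[ 0.000856  0.950345  0.311196]
 [ 0.999999 -0.000558 -0.001048]
 [-0.000823  0.311196 -0.950345]] [[-0.892848 -0.428072 -0.139916  0.50454 ]
 [ 0.450358 -0.848517 -0.277845 -0.147395]
 [ 0.000216 -0.311086  0.950382  0.166451]
 [ 0.        0.        0.        1.      ]]
```

```bash
python3 - <<'E'
from h import *
o=arm.get_obs();R=o["tcp_rot"];p=o["position"]
d=np.load("w12.npz");print(R.T@(d["W"][:3,3]-p))
for i in range(2): print(arm.read_camera("wrist")["tool_from_camera"][:3,3])
E
```

```text
[ 0.0798  0.0016 -0.1422]
[ 0.0798  0.0016 -0.1422]
[ 0.0798  0.0016 -0.1422]
```

```bash
python3 - <<'E'
from h import *
for n,p,R in [("w1",[.485,.427,.1201],down(166.1)),("w10",[.5987,.2055,.2533],down(213.41)),("w11",[.5413,-.0786,.1494],down(244.28))]:
    d=np.load(n+".npz");W=d["W"];print(n,R.T@(W[:3,3]-p),R.T@W[:3,:3])
E
```

```text
w1 [ 0.0801  0.0004 -0.1415] [[-0.0014  0.9508  0.3098]
 [ 1.      0.0008  0.0019]
 [ 0.0015  0.3098 -0.9508]]
w10 [ 0.0798  0.0009 -0.1423] [[ 0.0008  0.9521  0.3058]
 [ 1.      0.0004 -0.0038]
 [-0.0037  0.3058 -0.9521]]
w11 [ 0.0806  0.0013 -0.1418] [[ 0.0007  0.9506  0.3105]
 [ 1.      0.0001 -0.0028]
 [-0.0027  0.3105 -0.9506]]
```

>>> step_arm:
  moves:
    - {"travel": [0,0,-3],"turn": [0,0,0],"hand": 1}
    - {"travel": [0,0,-12],"turn": [0,0,0],"hand": 1}
    - {"travel": [0,0,-28],"turn": [0,0,0],"hand": 1}
    - {"travel": [0,0,-50],"turn": [0,0,0],"hand": 1}
    - {"travel": [0,0,-75],"turn": [0,0,0],"hand": 1}
    - {"travel": [0,0,-102],"turn": [0,0,0],"hand": 1}
    - {"travel": [0,0,-128],"turn": [0,0,0],"hand": 1}
    - {"travel": [0,0,-150],"turn": [0,0,0],"hand": 1}
    - {"travel": [0,0,-165],"turn": [0,0,0],"hand": 1}
    - {"travel": [0,0,-172],"turn": [0,0,0],"hand": 1}

```text
time: 18.2
position: [0.5422, -0.0769, 0.1976]
tcp_rot: [[-0.451, -0.892, 0.002], [-0.892, 0.451, -0.001], [-0.0, -0.002, -1.0]]
wrist_force: [0.3, -0.2, -1.5]
grip_width: 0.0119
```

```bash
python3 - <<'E'
from h import *
go([.603,.201,.182],down(268.5)); print(arm.get_obs()["joints"],arm.get_obs()["wrist_force"],arm.get_obs()["grip_width"])
E
```

```text
travel [-275.5   71.1   15.5] turn [ -0.1   -0.02 -25.32] t 18.2 pos [ 0.5422 -0.0769  0.1976]
[-16.4715  15.5153  -5.4407  68.9449  -0.0113 -79.655 ] [ 0.3027 -0.2125 -1.5414] 0.011851269040191525
```

>>> step_arm:
  moves:
    - {"travel": [-8,2,0],"turn": [0,0,-1],"hand": 1}
    - {"travel": [-30,8,0],"turn": [0,0,-3],"hand": 1}
    - {"travel": [-65,17,0],"turn": [0,0,-6],"hand": 1}
    - {"travel": [-105,27,0],"turn": [0,0,-10],"hand": 1}
    - {"travel": [-148,38,0],"turn": [0,0,-14],"hand": 1}
    - {"travel": [-190,49,0],"turn": [0,0,-18],"hand": 1}
    - {"travel": [-228,59,1],"turn": [0,0,-21.5],"hand": 1}
    - {"travel": [-256,66,4],"turn": [0,0,-24],"hand": 1}
    - {"travel": [-272,70,8],"turn": [0,0,-25.3],"hand": 1}
    - {"travel": [-275.5,71,10],"turn": [0,0,-25.3],"hand": 1}

```text
time: 19.2
position: [0.6017, 0.2029, 0.1836]
tcp_rot: [[-0.024, -1.0, -0.003], [-1.0, 0.024, -0.0], [0.001, 0.003, -1.0]]
wrist_force: [0.1, -0.8, -1.4]
grip_width: 0.0124
```

>>> step_arm:
  moves:
    - {"travel": [0,0,1],"turn": [0,0,0],"hand": 1}
    - {"travel": [0,0,2],"turn": [0,0,0],"hand": 1}
    - {"travel": [0,0,3],"turn": [0,0,0],"hand": 1}
    - {"travel": [0,0,4],"turn": [0,0,0],"hand": 1}
    - {"travel": [0,0,5],"turn": [0,0,0],"hand": 1}
    - {"travel": [0,0,6],"turn": [0,0,0],"hand": 1}
    - {"travel": [0,0,6],"turn": [0,0,0],"hand": 1}
    - {"travel": [0,0,6],"turn": [0,0,0],"hand": 1}
    - {"travel": [0,0,6],"turn": [0,0,0],"hand": 1}
    - {"travel": [0,0,6],"turn": [0,0,0],"hand": 1}

```text
time: 20.2
position: [0.6026, 0.2012, 0.1796]
tcp_rot: [[-0.026, -1.0, -0.001], [-1.0, 0.026, -0.0], [0.0, 0.001, -1.0]]
wrist_force: [0.3, 0.2, -0.8]
grip_width: 0.0119
```

```bash
python3 - <<'E'
from h import *
im,K,W=cam("wrist"); cv2.imwrite("pics/w13.png",im); np.savez("w13",K=K,W=W)
crop(im,190,120,460,320,2.9,"w13c.png"); o=arm.get_obs(); print(o["position"],o["joint_vel"],o["tcp_rot"].T@(W[:3,3]-o["position"]))
go([.603,.201,.182],down(268.5))
im,K,W=cam("scene"); crop(im,260,160,390,300,4.5,"s13.png")
E
```

```text
[0.6026 0.2012 0.1796] [-0.0014 -0.0607 -0.0372 -0.0295  0.0369 -0.0278] [ 0.0791  0.0013 -0.1422]
travel [ 0.2 -0.4 -2.4] turn [ 0.03 -0.   -0.01] t 20.25 pos [0.6026 0.2012 0.1796]
```

View pics/w13c.png

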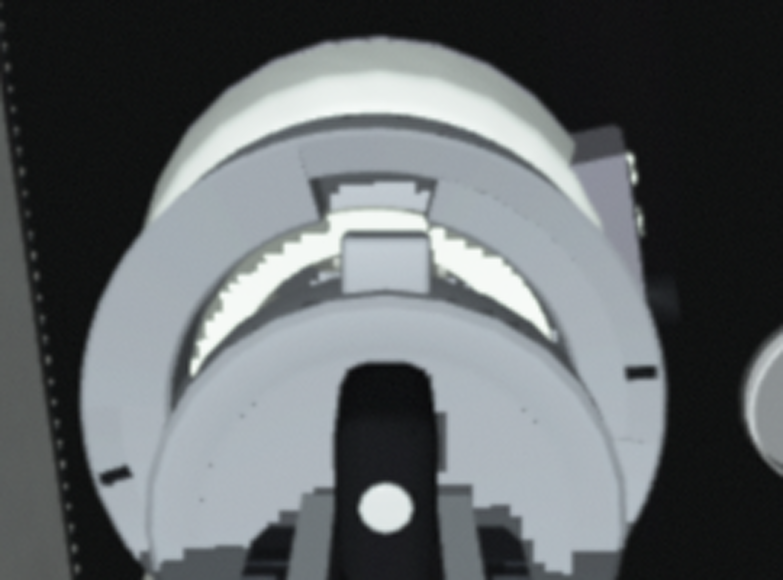

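View pics/s13.png

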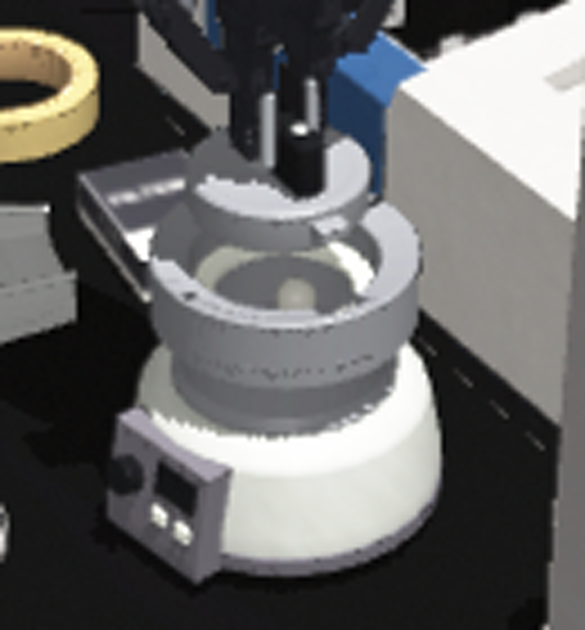

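```bash
python3 - <<'E'
from h import *
from scipy.optimize import least_squares
d=np.load("w13.npz");K,W=d["K"],d["W"];o=arm.get_obs();R,p=o["tcp_rot"],o["position"]
f=lambda x,y,z:(R.T@(plane(K,W,[190+x/2.9-.33,120+y/2.9-.33],z)[0]-p)*1000)[:2]
U=.1796-.0242
print("lug end",f(341,234,U+.015),f(432,234,U+.015),"lug root",f(341,290,U+.015),f(430,292,U+.015))
print("bolt",f(386,508,U+.046))
print("slot outer",f(312,179,.134),f(437,180,.134),"inner",f(326,216,.134),f(430,216,.134))
a=f(115,475,.134);b=f(641,373,.134);m=(a+b)/2
print("marks",a,b,m,np.hypot(*(a-b)),np.degrees(np.arctan2(*(b-a)[::-1])))
pts=np.array([f(x,y,.134) for x,y in [(80,400),(666,400),(85,350),(660,340),(110,280),(640,290),(95,470)]])
for r in [None,58]:
    g=least_squares(lambda c:np.hypot(*(pts-c[:2]).T)-(c[2] if r is None else r),[0,0,58]);print(g.x,g.fun)
# lid disc lateral
a=f(147,520,U+.02);b=f(627,500,U+.02);print("disc",a,b,(a+b)/2)
E
```

```text
lug end [46.8767 -5.1658] [46.8854  8.4767] lug root [38.1931 -5.2749] [37.8848  8.3068]
bolt [17.2076  1.5716]
slot outer [ 49.3468 -11.905 ] [49.1804 10.9546] inner [42.5095 -9.4626] [42.5223  9.7702]
marks [-10.0973 -52.7305] [11.7009 51.2302] [ 0.8018 -0.7501] 106.22133212801229 78.15791257626209
[ 1.8321 -0.7326 57.345 ] [ 0.3511  0.1204  0.1537  0.1941 -0.1087 -0.3209 -0.3897]
[ 0.2876 -0.5832 58.    ] [-0.0221 -0.5485  0.0519 -0.1381  0.1475 -0.371  -1.1706]
disc [  1.715  -36.3624] [ 5.2509 39.6933] [3.483  1.6654]
```

>>> step_arm:
  moves:
    - {"travel": [0.3,-1,1],"turn": [0,0,0],"hand": 1}
    - {"travel": [0.6,-2.1,4],"turn": [0,0,0],"hand": 1}
    - {"travel": [0.6,-2.1,8],"turn": [0,0,0],"hand": 1}
    - {"travel": [0.6,-2.1,12],"turn": [0,0,0],"hand": 1}
    - {"travel": [0.6,-2.1,16],"turn": [0,0,0],"hand": 1}
    - {"travel": [0.6,-2.1,20],"turn": [0,0,0],"hand": 1}
    - {"travel": [0.6,-2.1,23],"turn": [0,0,0],"hand": 1}
    - {"travel": [0.6,-2.1,26],"turn": [0,0,0],"hand": 1}
    - {"travel": [0.6,-2.1,28],"turn": [0,0,0],"hand": 1}
    - {"travel": [0.6,-2.1,29],"turn": [0,0,0],"hand": 1}

```text
time: 21.3
position: [0.6045, 0.2004, 0.1503]
tcp_rot: [[-0.026, -1.0, -0.001], [-1.0, 0.026, -0.0], [0.0, 0.001, -1.0]]
wrist_force: [0.2, 0.1, -1.2]
grip_width: 0.012
```

```bash
python3 - <<'E'
from h import *
im,K,W=cam("wrist"); np.savez("w14",K=K,W=W)
crop(im,190,120,460,320,2.9,"w14c.png"); o=arm.get_obs(); print(o["position"],o["wrist_force"],o["moment"])
E
```

```text
[0.6045 0.2004 0.1503] [ 0.373  -0.0173 -1.5717] [-0.0249 -0.0079 -0.0174]
```

View pics/w14c.png

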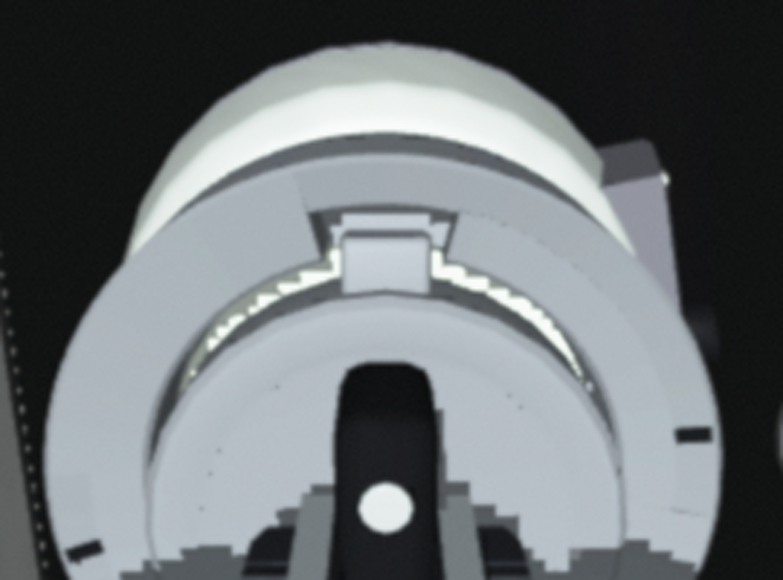

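>>> step_arm:
  moves:
    - {"travel": [0,0,2],"turn": [0,0,0],"hand": 1}
    - {"travel": [0,0,4],"turn": [0,0,0],"hand": 1}
    - {"travel": [0,0,6],"turn": [0,0,0],"hand": 1}
    - {"travel": [0,0,8],"turn": [0,0,0],"hand": 1}
    - {"travel": [0,0,9],"turn": [0,0,0],"hand": 1}
    - {"travel": [0,0,10],"turn": [0,0,0],"hand": 1}
    - {"travel": [0,0,11],"turn": [0,0,0],"hand": 1}
    - {"travel": [0,0,12],"turn": [0,0,0],"hand": 1}
    - {"travel": [0,0,13],"turn": [0,0,0],"hand": 1}
    - {"travel": [0,0,14],"turn": [0,0,0],"hand": 1}

```text
time: 22.35
position: [0.6047, 0.2004, 0.1368]
tcp_rot: [[-0.026, -1.0, -0.0], [-1.0, 0.026, 0.0], [-0.0, 0.0, -1.0]]
wrist_force: [-1.0, 0.1, 0.8]
grip_width: 0.0121
```

```bash
python3 - <<'E'
from h import *
im,K,W=cam("wrist"); np.savez("w15",K=K,W=W)
crop(im,190,120,460,320,2.9,"w15c.png"); o=arm.get_obs(); print(o["position"],o["wrist_force"],o["moment"])
E
```

```text
[0.6047 0.2004 0.1367] [-0.9131  0.4621  0.8711] [0.0119 0.124  0.0324]
```

View pics/w15c.png

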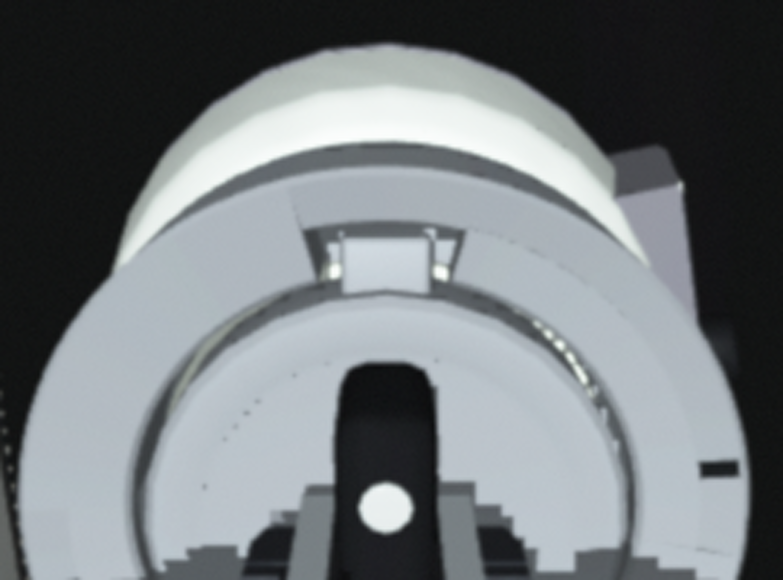

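>>> step_arm:
  moves:
    - {"travel": [0,0,1],"turn": [0,0,0],"hand": 1}
    - {"travel": [0,0,2],"turn": [0,0,0],"hand": 1}
    - {"travel": [0,0,3],"turn": [0,0,0],"hand": 1}
    - {"travel": [0,0,4],"turn": [0,0,0],"hand": 1}
    - {"travel": [0,0,5],"turn": [0,0,0],"hand": 1}
    - {"travel": [0,0,6],"turn": [0,0,0],"hand": 1}
    - {"travel": [0,0,7],"turn": [0,0,0],"hand": 1}
    - {"travel": [0,0,8],"turn": [0,0,0],"hand": 1}
    - {"travel": [0,0,8],"turn": [0,0,0],"hand": 1}
    - {"travel": [0,0,8],"turn": [0,0,0],"hand": 1}

```text
time: 23.4
position: [0.6048, 0.2004, 0.13]
tcp_rot: [[-0.027, -1.0, 0.001], [-1.0, 0.027, 0.0], [-0.0, -0.001, -1.0]]
wrist_force: [-3.2, -1.6, 10.1]
grip_width: 0.0118
```

```bash
python3 - <<'E'
from h import *
o=arm.get_obs(); print(o["position"],o["wrist_force"],o["moment"]); go([.6045,.2004,.1287],down(190.5)); print(o["joints"])
im,K,W=cam("wrist")
crop(im,190,120,460,320,2.9,"w16c.png")
E
```

```text
[0.6048 0.2004 0.13  ] [-3.1804 -1.6296 10.111 ] [-0.1596  0.8638  0.0629]
travel [0.  0.3 1.3] turn [-0.03  0.03 77.98] t 23.4 pos [0.6048 0.2004 0.13  ]
[ 11.1217  27.2475   2.1357  64.8491  -0.0003 -77.3591]
```

View pics/w16c.png

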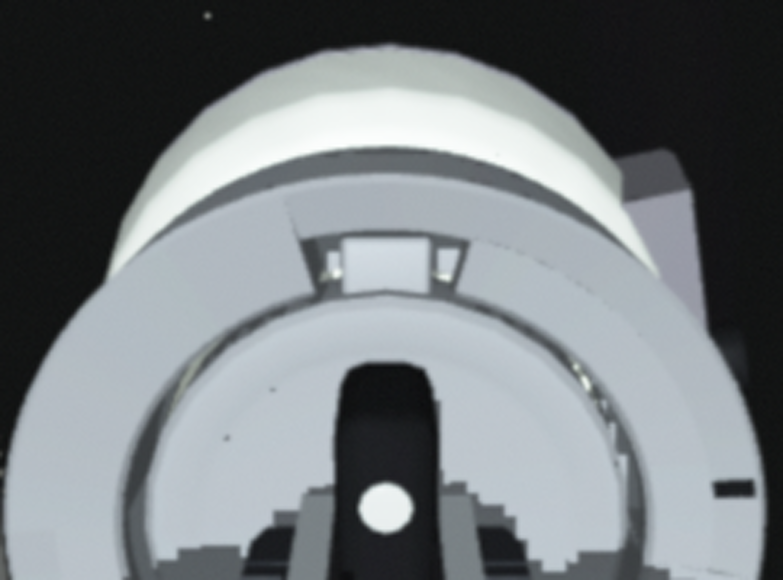

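>>> step_arm:
  moves:
    - {"travel": [0,0.3,0.6],"turn": [0,0,0],"hand": 1}
    - {"travel": [0,0.5,1.2],"turn": [0,0,1],"hand": 1}
    - {"travel": [0,0.5,1.2],"turn": [0,0,4],"hand": 1}
    - {"travel": [0,0.5,1.2],"turn": [0,0,8],"hand": 1}
    - {"travel": [0,0.5,1.2],"turn": [0,0,13],"hand": 1}
    - {"travel": [0,0.5,1.2],"turn": [0,0,18],"hand": 1}
    - {"travel": [0,0.5,1.2],"turn": [0,0,23],"hand": 1}
    - {"travel": [0,0.5,1.2],"turn": [0,0,28],"hand": 1}
    - {"travel": [0,0.5,1.2],"turn": [0,0,32],"hand": 1}
    - {"travel": [0,0.5,1.2],"turn": [0,0,34],"hand": 1}

```text
time: 24.45
position: [0.6051, 0.2004, 0.1294]
tcp_rot: [[-0.582, -0.813, 0.003], [-0.813, 0.582, 0.0], [-0.002, -0.002, -1.0]]
wrist_force: [-2.7, -2.2, 10.5]
grip_width: 0.0121
```

```bash
python3 - <<'E'
from h import *
o=arm.get_obs(); print(o["position"],o["wrist_force"],o["moment"]); go([.6045,.2004,.1287],down(190.5)); print(o["joints"])
im,K,W=cam("wrist")
crop(im,190,120,460,320,2.9,"w17c.png")
E
```

```text
[0.6051 0.2004 0.1294] [-2.6539 -2.1656 10.5157] [-0.2301  0.4996  0.3273]
travel [0.4 0.5 0.7] turn [-0.08  0.13 43.89] t 24.45 pos [0.6051 0.2004 0.1294]
[ 11.1272  27.218    1.9935  64.6253  -0.0242 -43.2582]
```

View pics/w17c.png

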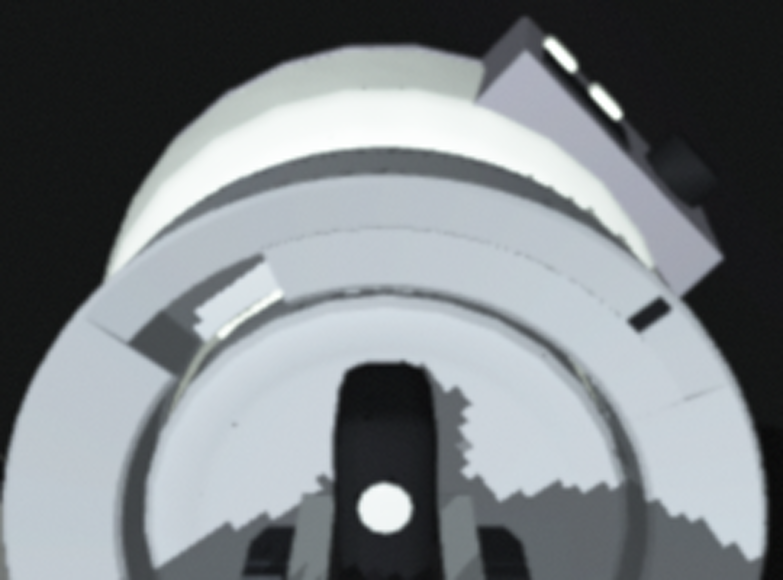

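>>> step_arm:
  moves:
    - {"travel": [0.2,0.3,0.5],"turn": [0,0,3],"hand": 1}
    - {"travel": [0.2,0.3,0.5],"turn": [0,0,8],"hand": 1}
    - {"travel": [0.2,0.3,0.5],"turn": [0,0,13],"hand": 1}
    - {"travel": [0.2,0.3,0.5],"turn": [0,0,18],"hand": 1}
    - {"travel": [0.2,0.3,0.5],"turn": [0,0,24],"hand": 1}
    - {"travel": [0.2,0.3,0.5],"turn": [0,0,30],"hand": 1}
    - {"travel": [0.2,0.3,0.5],"turn": [0,0,36],"hand": 1}
    - {"travel": [0.2,0.3,0.5],"turn": [0,0,41],"hand": 1}
    - {"travel": [0.2,0.3,0.5],"turn": [0,0,44],"hand": 1}
    - {"travel": [0.2,0.3,0.5],"turn": [0,0,44],"hand": 1}

```text
time: 25.5
position: [0.6051, 0.2003, 0.1291]
tcp_rot: [[-0.983, -0.181, 0.003], [-0.181, 0.984, -0.0], [-0.003, -0.001, -1.0]]
wrist_force: [-1.6, -2.4, 11.6]
grip_width: 0.0122
```

```bash
python3 - <<'E'
from h import *
im,K,W=cam("wrist")
o=arm.get_obs(); print(o["position"],o["wrist_force"],o["moment"]); go([.6045,.2004,.1337],down(190.5)); print(o["joints"])
crop(im,190,120,460,320,2.9,"w18c.png")
E
```

```text
[0.6051 0.2003 0.1291] [-1.8093 -2.3186 11.8127] [-0.3437  0.4531  0.0705]
travel [ 0.6  0.3 -4.6] turn [-0.04  0.18 -0.04] t 25.55 pos [0.6051 0.2003 0.1291]
[11.1223 27.1918  1.9076 64.5315 -0.0455  0.6612]
```

View pics/w18c.png

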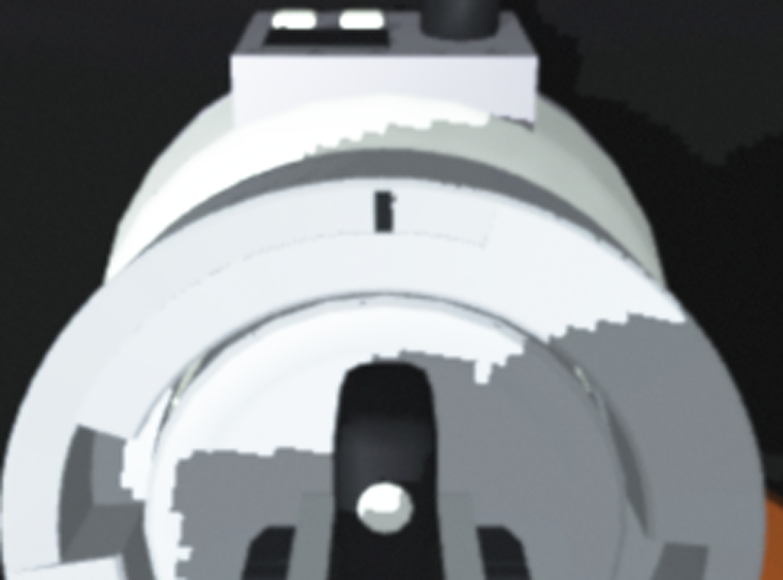

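>>> step_arm:
  moves:
    - {"travel": [0,0,-0.5],"turn": [0,0,0],"hand": 1}
    - {"travel": [0,0,-1],"turn": [0,0,0],"hand": 1}
    - {"travel": [0,0,-1.5],"turn": [0,0,0],"hand": 1}
    - {"travel": [0,0,-2],"turn": [0,0,0],"hand": 1}
    - {"travel": [0,0,-2.5],"turn": [0,0,0],"hand": 1}
    - {"travel": [0,0,-3],"turn": [0,0,0],"hand": 1}
    - {"travel": [0,0,-3.5],"turn": [0,0,0],"hand": 1}
    - {"travel": [0,0,-4],"turn": [0,0,0],"hand": 1}
    - {"travel": [0,0,-4.5],"turn": [0,0,0],"hand": 1}
    - {"travel": [0,0,-4.5],"turn": [0,0,0],"hand": 1}

```text
time: 26.55
position: [0.6051, 0.2003, 0.1327]
tcp_rot: [[-0.983, -0.182, 0.003], [-0.182, 0.983, -0.0], [-0.003, -0.001, -1.0]]
wrist_force: [-0.3, -1.1, 6.6]
grip_width: 0.012
```

```bash
python3 - <<'E'
from h import *
o=arm.get_obs(); print(o["position"],o["wrist_force"],o["moment"])
E
```

```text
[0.6051 0.2003 0.1327] [-0.2991 -1.1114  6.5736] [-0.2958  0.0953  0.0621]
```

>>> step_arm:
  moves:
    - {"travel": [0,0,-0.5],"turn": [0,0,0],"hand": 1}
    - {"travel": [0,0,-1],"turn": [0,0,0],"hand": 1}
    - {"travel": [0,0,-1.5],"turn": [0,0,0],"hand": 1}
    - {"travel": [0,0,-1.8],"turn": [0,0,0],"hand": 1}
    - {"travel": [0,0,-1.8],"turn": [0,0,0],"hand": 1}
    - {"travel": [0,0,-1.8],"turn": [0,0,0],"hand": 0.9}
    - {"travel": [0,0,-1.8],"turn": [0,0,0],"hand": 0.7}
    - {"travel": [0,0,-1.8],"turn": [0,0,0],"hand": 0.5}
    - {"travel": [0,0,-1.8],"turn": [0,0,0],"hand": 0.4}
    - {"travel": [0,0,-1.8],"turn": [0,0,0],"hand": 0.4}

```text
time: 27.55
position: [0.6029, 0.2006, 0.1324]
tcp_rot: [[-0.983, -0.182, -0.003], [-0.182, 0.983, -0.0], [0.003, 0.0, -1.0]]
wrist_force: [-0.5, 0.2, 0.2]
grip_width: 0.0511
```

>>> step_arm:
  moves:
    - {"travel": [0,0,-5],"turn": [0,0,0],"hand": 0.4}
    - {"travel": [0,0,-15],"turn": [0,0,0],"hand": 0.4}
    - {"travel": [0,0,-30],"turn": [0,0,0],"hand": 0.4}
    - {"travel": [0,0,-50],"turn": [0,0,0],"hand": 0.4}
    - {"travel": [15,0,-70],"turn": [0,0,0],"hand": 0.4}
    - {"travel": [40,0,-90],"turn": [0,0,0],"hand": 0.4}
    - {"travel": [70,0,-105],"turn": [0,0,0],"hand": 0.4}
    - {"travel": [100,0,-115],"turn": [0,0,0],"hand": 0.4}
    - {"travel": [125,0,-120],"turn": [0,0,0],"hand": 0.4}
    - {"travel": [135,0,-120],"turn": [0,0,0],"hand": 0.4}

```text
time: 28.55
position: [0.4697, 0.1758, 0.2556]
tcp_rot: [[-0.983, -0.182, 0.002], [-0.182, 0.983, 0.001], [-0.002, 0.0, -1.0]]
wrist_force: [0.5, 1.0, 0.3]
grip_width: 0.0514
```

```bash
python3 - <<'E'
from h import *
o=arm.get_obs(); print(o["time"],o["position"],o["wrist_force"],o["joints"])
im,K,W=cam("top"); cv2.imwrite("pics/t19.png",im); crop(im,190,150,400,310,3.8,"t19c.png")
im,K,W=cam("scene"); crop(im,180,130,380,330,3,"s19.png")
im,K,W=cam("wrist"); cv2.imwrite("pics/w19.png",im)
E
```

```text
28.55 [0.4697 0.1758 0.2556] [0.499  0.9823 0.2676] [11.3355  9.3073 -5.1805 75.4004  0.0125  0.8389]
```

View pics/t19.png

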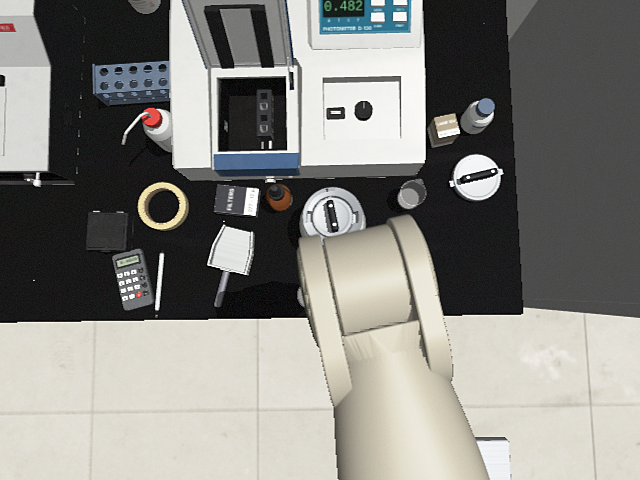

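View pics/s19.png

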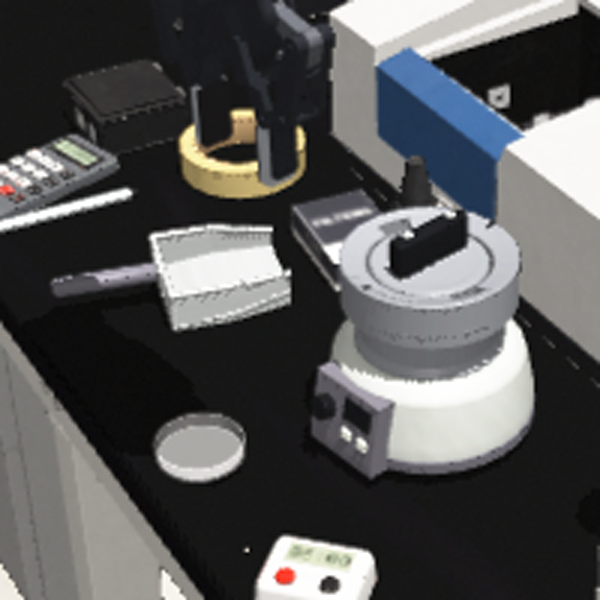

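View pics/w19.png

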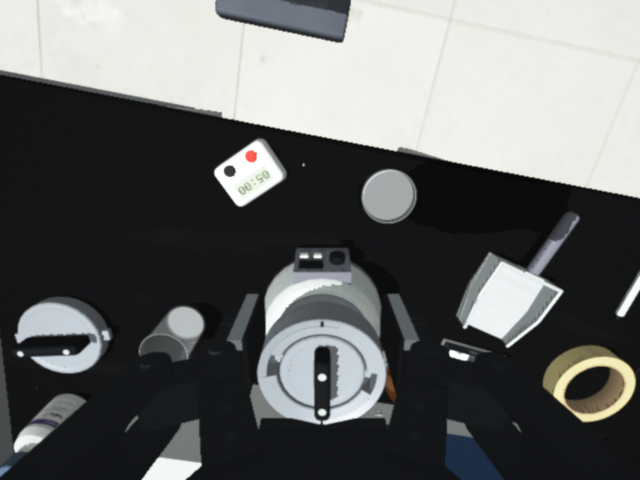

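```bash
python3 - <<'E'
from h import *
im,K,W=cam("wrist"); crop(im,245,300,405,430,4.8,"w20.png")
E
```

```text
(no output)
```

View pics/w20.png

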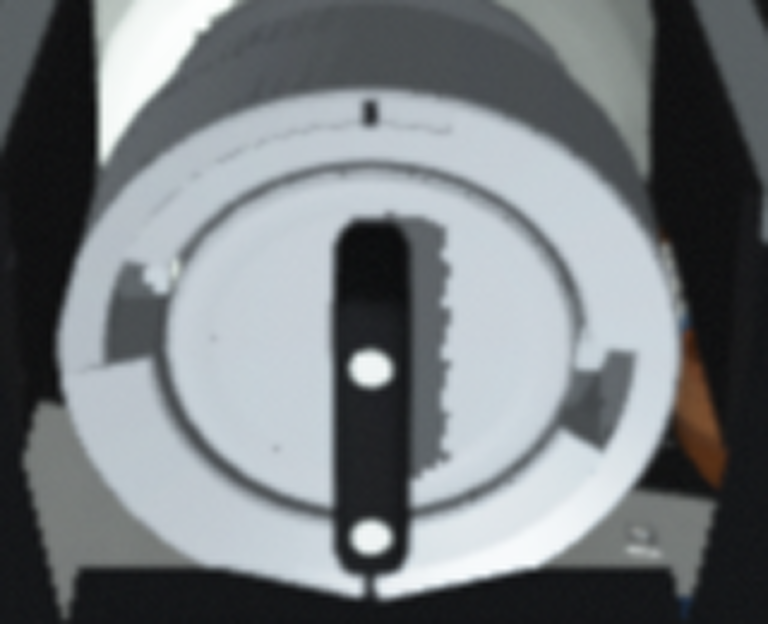

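The bar lies exactly in line with both marks, at (370,112) and (370,585), and the lid sits level and centred in the collar.

```bash
python3 -c "
from rig import arm; print(arm.sign_off())"
```

```text
the job is handed in; nothing more can be done
None
```

The mill is ready to run and the job is handed in, at about 29 s on the robot's clock.

- **Balls:** I tipped all five into the bowl. The pictures taken after the pour show five in the bowl and none left in the pan. The wrist load dropped by about 0.6 N, which matches five 12 g balls.
- **Pan:** It is back down level at its starting place.
- **Lid:** I fitted the lugs into the slots, pressed the seal down about 9 mm and turned the lid 78° clockwise, then let it rise. Before release, the wrist force put it about 1.7 mm above the mouth, which is only possible in the lock recess. After release it looks level and centred, with the bar in line with both black marks.
- **Other things:** The wide lid, beaker, petri dish, timer and bottle were not touched, and appear in their original places.

Two checks fell short:
- **Camera disagreement:** The top and wrist cameras disagreed by about 2 mm on position. I corrected the lid's fit by comparing the lug and the slot within one wrist picture.
- **Final lid height:** I did not measure it after letting go.

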